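# Load the thread rack and cap it

### The arm

A 6-joint arm with a two-finger parallel gripper is mounted at the origin on the work surface. World frame = base frame: x ahead of the robot, y to its left, z up, the work surface at z = 0. Lengths are in mm, angles in rad, forces in N, time in s.
With the tool pointing down it reaches from about 250 to 800 mm from the base axis. Payload 8.5 kg.
Tool frame: the origin (TCP) lies where the fingers leave the gripper's body, on its centre line; the fingertips stand 73 mm ahead of it and the grasp point (between the pads) lies 54 mm ahead of it; z points along the fingers, y is the direction in which the jaws open and shut (so a half turn about z gives the same grasp; the last joint's range is limited). The gripper opens to 85 mm and grips with 20 to 120 N. Pads are 22 mm wide; open, the fingers measure 114 mm over their backs; the gripper's body (76 mm by 85 mm) begins 54 mm behind the grasp point. The pads swing forward as they close: fully open they stand 13 mm farther back than shut.
Start: joints at [-1.314, 0.238, -0.013, 1.319, 0, 1.571], TCP at [133.332, -507.749, 303.876] pointing down, gripper open.
Joint ranges: [-2.66, 2.66], [-1.03, 1.9], [-1.14, 1.46], [-1.82, 2.27], [-1.45, 1.34], [-3.14, 3.14]. Speed limits (rad/s): [2.22, 2.22, 2.79, 3.14, 3.14, 3.14].

### API

Orientations are given as a unit quaternion [w, x, y, z].
In Python, from bench import status, get_image, manip gives the robot as it stands.
- The arm moves only by the tool carry_out, never from a script. Its argument "series" is a list of rows, each a list of 2 entries, a list of its own where there are three numbers: the shift along the tool's x, y, z normalised to -1 to 1, where 1 is 0.02 m, then the turn, a rotation vector about the tool's x, y, z normalised to -1 to 1, where 1 is 0.12 rad. In form: [[[x, y, z], [ax, ay, az]], ...]. A call has 1 to 10 rows; each row shifts and turns the pose as measured when the row begins, along the tool's axes as they then stand; what a row does not reach is not made up. A row lasts 1/8 s, in which the tool goes at most 62.5 mm and 10.7 degrees, less where a joint would pass 70% of its speed; a pose out of reach is approached as far as the arm can. A call with a number of a shift or a turn outside -1 to 1 is refused whole. A call with a gripper value outside its range is refused whole. "grip" is the opening, from 0 (shut) to 1 (fully open), set as the call begins (left out, the last holds). The fingers move at their own pace and stop on an object; "force" is the grip in N (left out, the last holds). Time passes only in rows, so rows that do not move let the fingers close. It gives the time, the measured TCP pose, the force and the opening at its end, in the units of the state.
- status.state(): the state, without advancing time (a new reading comes with each control period).
- get_image(name): name is "scene" or "top" or "wrist"; returns a dict with "frame" (384x512x3 uint8, red, green, blue), "camera_matrix" (3x3 intrinsics, pixels), "origin" and "rotation" of the camera in the world; the wrist camera has in their place "tool_from_camera" (4x4, takes a point from camera to tool coordinates, whose origin is the TCP and whose axes are the flange's). Camera axes: x right, y down, z forward; pixel columns grow to the right and rows downward; lengths in mm; the calibration is good to about 2 mm. The wrist camera is an equidistant fisheye: a pixel r from the principal point sees the ray r / f radians off the axis. A picture is of the moment at which its call begins: read the wrist's pose just before it. There is no depth.
- manip.close_job(): hands the job in, once; it reports no verdict.
The state is a dict: "t": time; "joints": joint angles; "joint_vel": joint speeds; "joint_torque": joint torques, N m; "tcp_pos": TCP position; "ee_rot": TCP orientation; "wrist_force": force on the tool from outside, world axes, zero at the start; "moment": the same for the moment, N m; "width": opening from 0.0 (shut) to 1.0 (fully open).
Only numpy, scipy, OpenCV 4.12 (cv2) and the standard library are available. Lean on these libraries where they do the work, as an engineer would, in place of code of your own. Each camera call takes 0.05 s, during which the arm holds its last target. There are 200 camera calls.

### The job

Load the thread rack: slide the green spool along the rod and press it home against the rubber-faced black collar, then the white spool against the green one, then push the red cap, mouth first, onto the rod end until it presses the whole row tight. Give each part a short, steady push of about 10 newtons at its end stop (never over 20: the rubber gets damaged) and leave the row without play. The collar's place on the rod changes and must be felt; leave the orange spool lying in its trough.

Things in the scene. Friction and masses are not known exactly. Their poses are not given: they have to be found in the camera images.
- rack: Grey steel thread rack fixed to the table: foot 110 x 75 mm, 36 mm wide upright 134 mm high, a level steel rod of 10 mm diameter along its own -y, and the stop collar on that rod. Origin on the table below the rod's root, z up; rod axis 120 mm above it. Full diameter to y = -140 mm, then a cone to the tip at y = -144 mm. Place and heading vary between episodes.
- rod_tip (a point): Tip of the rod, on its axis, at the end of the 4 mm long cone; axes as the rack's, so the rod runs from here towards +y.
- shoe (a point): Brass spring shoe on top of the rod, 3 mm wide, from 5 to 17 mm behind the rod's tip; this point is its top, 7.3 mm above the rod axis and 14 mm behind the tip. It has a ramp towards the tip and sinks when pressed. It rubs in the cap's hole, so the cap goes on against a resistance of roughly 2 to 7 N and stays put. The spools' wider holes pass over it almost freely.
- trough: Wooden trough fixed to the table, 62 x 302 mm, length along its own y; origin on the table under its middle. Three spools and the cap lie in it end to end in shuffled order, 15 to 42 mm apart, axes along the trough's y and 45 mm above the table. The rails that carry them are 28.6 mm high and 31 mm wide over all: fingers can reach beside the things down to 29 mm above the table.
- spool_green: Green thread spool, 40 mm long, 60 g: end flanges 40 mm in diameter and 3 mm thick, 32 mm diameter between them, through hole 18 mm in diameter. Origin at its centre, y along its axis (either end may go first). Its x and z turn as it rolls: take the heading from the trough. Let go on the rod, it drops 4 mm and hangs.
- spool_white: White thread spool, same shape and frame as the green one.
- spool_orange: Orange thread spool, same shape and frame; a spare, to be left lying in the trough.
- cap: Red plastic end cap, a cylinder 40 mm in diameter and 46 mm long, 70 g. Origin at its centre, y along its axis, open mouth at y = +23 mm, closed end at -23 mm. In the trough the mouth looks to the trough's +y, the way it goes on the rod. Blind hole: 16 mm diameter for the first 3 mm, then 11.8 mm diameter to 41 mm deep.
- collar_span (a point): A fixed point on the rod axis, 36 mm along the rack's -y from its origin: the middle of the collar's possible places. The black collar (28 mm diameter) is clamped somewhere near it; its rubber face looks to the rod's tip and lies within 10 mm either side of this point, unmeasured: find it by contact. The face gives about 1 mm per 5 N and springs back.
Things that resemble listed ones, but are neither listed nor needed, are in the scene too. What is shaped like the cap but blue is not meant.

How it is judged:
By the outcome, as a careful person would: the job done as asked, in the order asked, and still so for the second after the job is handed in, with the robot touching nothing.
It also fails if it takes over 67 s, if anything falls off the work surface, if the arm or the gripper's body presses on something with over 40 N, if the wrist force passes 120 N, or if a joint passes its speed limit or range.

## Working session

There is one attempt and no reset: what is moved stays moved. The work goes in short steps, Python scripts to look and compute and a tool call to move; the robot and the scene stay as the last step left them, time stands still between calls to the robot, and variables do not carry over. Pictures are saved under pics/ and viewed, on a budget of 10 in all, crops included, one or two more only if the job needs it, and the job is handed in when it is done.

Besides the shell and the picture viewer there is one more tool, called after "Emit:" by a JSON object that holds its "method" and its "body". carry_out: Moves the arm, as the interface text tells. Scaled input: -1 to 1 covers 0.02 m each way for a shift and 0.12 rad each way for a turn. Its arguments: {"type":"object","properties":{"series":{"type":"array","items":{"type":"array"}},"grip":{"type":"number"},"force":{"type":"number"}},"required":["series"]}

```bash
ls; mkdir -p pics; python3 - <<'E'
from bench import status, get_image
import cv2, numpy as np, pickle
print(status.state())
d={}
for n in("scene","top","wrist"):
    im=get_image(n); d[n]=im; cv2.imwrite(f"pics/{n}0.png",im["frame"][:,:,::-1])
    print(n,{k:np.round(v,3).tolist() for k,v in im.items() if k!="frame"})
pickle.dump(d,open("im0.pkl","wb"))
E
```

```text
pics
{'t': 0.0, 'joints': array([-1.31401223e+00,  2.38787182e-01, -1.42164345e-02,  1.31918162e+00,
       -2.53580135e-05,  1.57082835e+00]), 'joint_vel': array([-0.00063312, -0.0002088 , -0.00087781,  0.00095435,  0.00124332,
        0.00097542]), 'joint_torque': array([ 2.58258136e-03, -5.38784587e+01,  3.46429932e+01,  1.85552705e-02,
        1.06583218e-04, -3.32271759e-05]), 'tcp_pos': array([ 133.25635589, -507.51007502,  303.28890625]), 'ee_rot': array([-6.87115713e-04,  9.91770867e-01,  1.28023690e-01, -1.01503608e-04]), 'wrist_force': array([-0.81854412,  0.8362124 , -0.04947869]), 'moment': array([-0.01522179,  0.02963876, -0.00218489]), 'width': 0.9985071222681284}
scene {'camera_matrix': [[411.352, 0.0, 258.647], [0.0, 411.352, 193.212], [0.0, 0.0, 1.0]], 'origin': [1001.316, -304.347, 944.397], 'rotation': [-0.256, 0.839, 0.457, -0.147]}
top {'camera_matrix': [[466.064, 0.0, 257.895], [0.0, 466.064, 192.573], [0.0, 0.0, 1.0]], 'origin': [424.21, -0.471, 1220.653], 'rotation': [0.031, -0.699, 0.713, -0.037]}
wrist {'camera_matrix': [[297.319, 0.0, 258.594], [0.0, 297.319, 191.167], [0.0, 0.0, 1.0]], 'tool_from_camera': [[-0.0, -0.951, -0.308, 78.913], [1.0, 0.0, -0.002, -1.168], [0.002, -0.308, 0.951, -71.156], [0.0, 0.0, 0.0, 1.0]]}
```

```bash
python3 - <<'E'
import cv2, pickle, numpy as np
a=cv2.imread("pics/scene0.png");b=cv2.imread("pics/top0.png")
cv2.imwrite("pics/s_big.png",cv2.resize(a,(800,600),interpolation=cv2.INTER_CUBIC))
cv2.imwrite("pics/t_big.png",cv2.resize(b,(800,600),interpolation=cv2.INTER_CUBIC))
E
```

```text
(no output)
```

View pics/t_big.png

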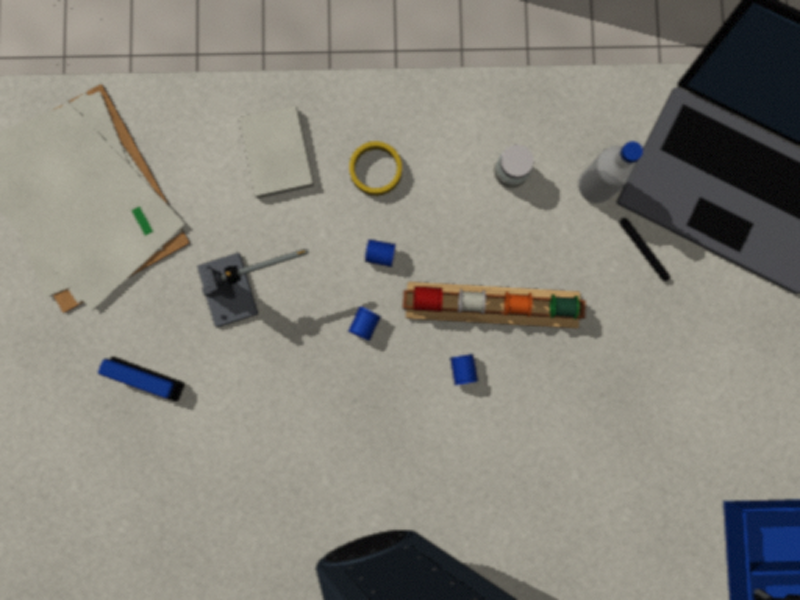

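View pics/s_big.png

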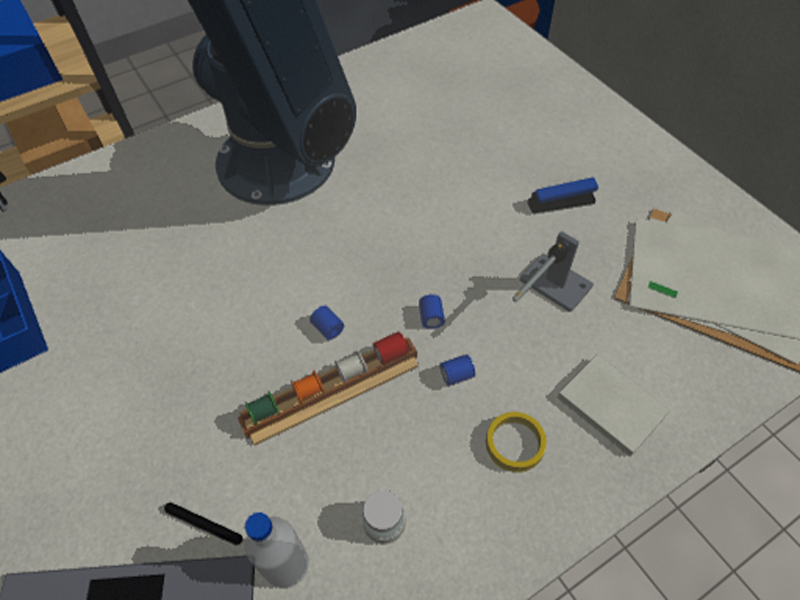

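Top view (800×600 scale): red cap (428,298), then white (472,300), orange (518,303) and green (565,306) lie in the trough. The rod runs from the collar (232,273) to its tip (305,252). Things that could be mistaken:
- Blue cap-like cylinders at (380,252), (365,323) and (463,370). They are not meant.
- The green tag on the paper at (142,220) and the grey bottle lid at (515,165). They are neither spools nor cap.

Now I'll measure across the two views.

```bash
cat > h.py <<'E'
import numpy as np, cv2
from scipy.spatial.transform import Rotation as R
def Q(q): return R.from_quat(np.r_[q[1:],q[0]]).as_matrix()
def ray(im,uv):
    K=im["camera_matrix"]; rot=np.array(im["rotation"]); M=rot if rot.shape==(3,3) else Q(rot)
    d=M@np.linalg.solve(K,[uv[0],uv[1],1.]); return np.array(im["origin"]),d/np.linalg.norm(d)
def onz(im,uv,z):
    o,d=ray(im,uv); return o+d*(z-o[2])/d[2]
def tri(a,u,b,v):
    o1,d1=ray(a,u);o2,d2=ray(b,v)
    s=np.linalg.lstsq(np.c_[d1,-d2],o2-o1,rcond=None)[0]
    p,q=o1+s[0]*d1,o2+s[1]*d2; return (p+q)/2,np.linalg.norm(p-q)
def wray(im,st,uv):
    K=im["camera_matrix"]; x=np.array([uv[0]-K[0][2],uv[1]-K[1][2]]); r=np.linalg.norm(x); t=r/K[0][0]
    d=np.r_[np.sin(t)*x/max(r,1e-9),np.cos(t)]; T=np.array(im["tool_from_camera"]); M=Q(st["ee_rot"])
    return M@T[:3,3]+st["tcp_pos"], M@(T[:3,:3]@d)
def wonz(im,st,uv,z):
    o,d=wray(im,st,uv); return o+d*(z-o[2])/d[2]
def mask(bgr,name):
    h=cv2.cvtColor(bgr,cv2.COLOR_BGR2HSV).astype(int); H,S,V=h[...,0],h[...,1],h[...,2]
    m={"red":((H<4)|(H>174))&(S>150)&(V>60),"orange":(H>=5)&(H<14)&(S>190)&(V>150),
       "green":(H>50)&(H<85)&(S>90)&(V>25),"white":(S<40)&(V>150)}[name]
    return m.astype(np.uint8)
def blobs(m,n=3):
    k,l,s,c=cv2.connectedComponentsWithStats(m); o=np.argsort(-s[1:,4])[:n]+1
    return [(s[i,4],np.round(c[i],1).tolist(),s[i,:4].tolist()) for i in o]
E
python3 - <<'E'
from h import *; import pickle
d=pickle.load(open("im0.pkl","rb"))
for n in("top","scene"):
    b=d[n]["frame"][:,:,::-1].copy()
    if n=="top": roi=(slice(175,215),slice(255,378))
    else: roi=(slice(205,290),slice(150,270))
    for c in("red","orange","green","white"):
        m=np.zeros(b.shape[:2],np.uint8); m[roi]=mask(b,c)[roi]
        bl=blobs(m); print(n,c,bl[:2], onz(d[n],bl[0][1],60 if n=="top" else 55).round(1))
t,s=d["top"],d["scene"]; k=.64
print("tip",tri(t,(305*k,251.5*k),s,(516*k,299*k)),"root",tri(t,(236*k,270*k),s,(556*k,254*k)))
print("tip z120",onz(t,(305*k,251.5*k),120),onz(t,(240*k,270*k),120))
A=cv2.resize(t["frame"][140:220,120:220,::-1],(700,560),interpolation=cv2.INTER_CUBIC)
cv2.imwrite("pics/rodtop.png",A)
cv2.imwrite("pics/both.png",np.vstack([cv2.resize(t["frame"][150:215,120:250,::-1],(600,300),interpolation=cv2.INTER_CUBIC),cv2.resize(s["frame"][140:205,315:445,::-1],(600,300),interpolation=cv2.INTER_CUBIC)]))
E
```

```text
top red [(np.int32(233), [273.4, 190.9], [265, 184, 18, 15])] [538.6 -50.7  60. ]
top orange [(np.int32(84), [332.4, 193.0], [326, 189, 14, 8])] [ 530.4 -198.4   60. ]
top green [(np.int32(190), [361.0, 196.1], [352, 190, 19, 13])] [ 521.2 -269.8   60. ]
top white [(np.int32(1318), [313.8, 186.9], [255, 175, 123, 40]), (np.int32(60), [303.1, 191.1], [297, 189, 13, 6])] [ 546.7 -152.2   60. ]
scene red [(np.int32(229), [250.4, 221.3], [240, 213, 21, 19])] [544.2 -49.5  55. ]
scene orange [(np.int32(119), [196.0, 246.7], [188, 241, 16, 15]), (np.int32(1), [202.0, 240.0], [202, 240, 1, 1])] [ 532.7 -196.9   55. ]
scene green [(np.int32(117), [166.1, 260.8], [158, 251, 20, 21]), (np.int32(1), [167.0, 256.0], [167, 256, 1, 1])] [ 527.  -273.5   55. ]
scene white [(np.int32(6133), [210.3, 248.6], [150, 205, 120, 85]), (np.int32(84), [223.7, 233.4], [217, 228, 15, 11])] [ 555.9 -170.4   55. ]
tip (array([609.83336119, 138.86053424, 116.70486581]), np.float64(3.9918866694556634)) root (array([581.42213793, 241.34613569, 128.6802168 ]), np.float64(3.2833774956427395))
tip z120 [608.15535974 136.7568042  120.        ] [581.58802588 235.7804092  120.        ]
```

View pics/both.png

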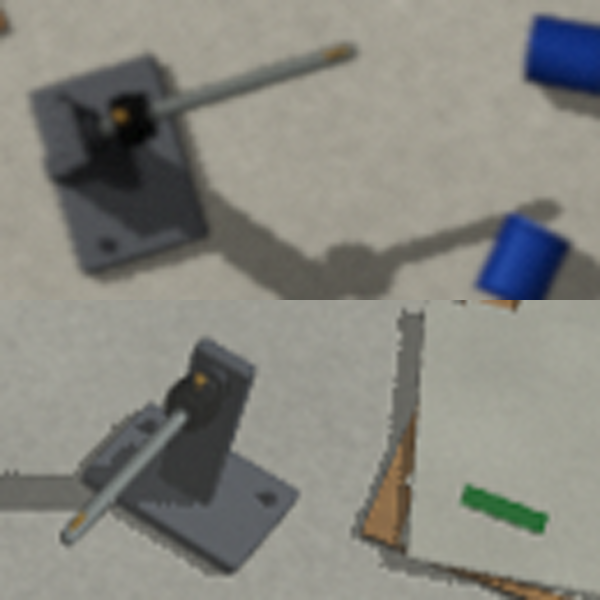

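Rod tip is at top pixel (197,161) and scene pixel (329,192). The shoe is the brass patch just behind it, and the collar sits close to the upright. The blue cylinders are decoys. I'm moving over the green spool for a close look with the wrist camera.

```bash
cat > plan.py <<'E'
import sys
from h import *
from bench import status
def plan(p,yaw,n,st=None,turn=True):
    st=st or status.state(); M=Q(st["ee_rot"]); x=np.array(st["tcp_pos"]); p=np.array(p,float)
    T=np.c_[[np.cos(yaw),np.sin(yaw),0],[np.sin(yaw),-np.cos(yaw),0],[0,0,-1]]
    out=[]
    for i in range(n):
        rv=R.from_matrix(M.T@T).as_rotvec(); a=np.linalg.norm(rv); k=1/(n-i)
        rv=rv*min(k,0.118/max(a,1e-9)) if turn else rv*0
        s=M.T@((p-x)*k); out.append([(s/20).round(2).tolist(),(rv/.12).round(2).tolist()])
        x=x+M@(np.array(out[-1][0])*20); M=M@R.from_rotvec(np.array(out[-1][1])*.12).as_matrix()
    print(np.abs(np.array([o[0] for o in out])).max(),"end",x.round(1)); print(str(out).replace(" ",""))
def show():
    st=status.state(); M=Q(st["ee_rot"])
    print("t",round(st["t"],2),"tcp",np.round(st["tcp_pos"],1),"yaw",round(np.arctan2(M[1,0],M[0,0]),4),"z",M[:,2].round(4),"F",np.round(st["wrist_force"],2),"w",round(st["width"],3))
    return st
if __name__=="__main__":
    a=list(map(float,sys.argv[1:])); show(); plan(a[:3],a[3],int(a[4]))
E
python3 plan.py 510 -250 230 1.49 20
```

```text
t 0.15 tcp [ 133.3 -507.6  303.4] yaw 0.2568 z [-3.e-04  1.e-03 -1.e+00] F [-0.17  0.26  0.18] w 0.998
1.14 end [ 510. -250.  230.]
[[[1.07,-0.38,0.18],[-0.0,-0.0,-0.51]],[[1.1,-0.32,0.18],[-0.0,-0.0,-0.51]],[[1.11,-0.25,0.18],[-0.0,-0.0,-0.51]],[[1.13,-0.18,0.18],[-0.0,-0.0,-0.51]],[[1.14,-0.11,0.19],[-0.0,-0.0,-0.51]],[[1.14,-0.04,0.18],[-0.0,-0.0,-0.52]],[[1.14,0.03,0.19],[-0.0,-0.0,-0.51]],[[1.14,0.1,0.18],[-0.0,-0.0,-0.52]],[[1.13,0.17,0.19],[-0.0,-0.0,-0.51]],[[1.11,0.24,0.18],[-0.0,-0.0,-0.52]],[[1.1,0.31,0.19],[-0.0,-0.0,-0.51]],[[1.08,0.37,0.18],[-0.0,-0.0,-0.52]],[[1.05,0.44,0.19],[-0.0,-0.0,-0.51]],[[1.02,0.5,0.18],[-0.0,-0.0,-0.52]],[[0.99,0.57,0.19],[-0.0,-0.0,-0.51]],[[0.95,0.63,0.18],[-0.0,-0.0,-0.52]],[[0.91,0.68,0.19],[-0.0,-0.0,-0.51]],[[0.87,0.74,0.18],[-0.0,-0.0,-0.52]],[[0.83,0.79,0.19],[-0.0,-0.0,-0.51]],[[0.77,0.84,0.18],[-0.0,-0.01,-0.52]]]
```

Emit:
{"method": "carry_out", "body": {"series": [[[0.95, -0.38, 0.18], [0, 0, -0.5]], [[0.97, -0.32, 0.18], [0, 0, -0.5]], [[1.0, -0.25, 0.18], [0, 0, -0.5]], [[1.0, -0.18, 0.18], [0, 0, -0.5]], [[1.0, -0.1, 0.18], [0, 0, -0.5]], [[1.0, -0.04, 0.18], [0, 0, -0.5]], [[1.0, 0.03, 0.18], [0, 0, -0.5]], [[1.0, 0.1, 0.18], [0, 0, -0.5]], [[1.0, 0.17, 0.18], [0, 0, -0.5]], [[1.0, 0.24, 0.18], [0, 0, -0.5]]]}}

```text
t: 1.4
tcp_pos: [309.9, -376.5, 264.3]
ee_rot: [-0.002, 0.899, 0.437, 0.001]
wrist_force: [0.1, 0.1, 0.1]
width: 0.998
```

```bash
python3 plan.py 510 -250 230 1.49 12
```

```text
t 1.4 tcp [ 309.9 -376.5  264.3] yaw 0.9046 z [-3.0e-04  4.5e-03 -1.0e+00] F [0.13 0.07 0.06] w 0.998
0.93 end [ 510.  -250.1  230. ]
[[[0.93,0.33,0.15],[-0.0,-0.0,-0.41]],[[0.91,0.38,0.14],[-0.0,-0.0,-0.41]],[[0.89,0.42,0.15],[-0.0,-0.0,-0.41]],[[0.87,0.46,0.14],[-0.0,-0.0,-0.41]],[[0.85,0.51,0.15],[-0.0,-0.0,-0.4]],[[0.82,0.54,0.14],[-0.0,-0.01,-0.41]],[[0.79,0.59,0.14],[-0.0,-0.0,-0.4]],[[0.77,0.62,0.14],[-0.0,-0.01,-0.41]],[[0.73,0.66,0.15],[-0.0,-0.0,-0.4]],[[0.7,0.69,0.14],[-0.0,-0.01,-0.41]],[[0.67,0.73,0.14],[-0.01,-0.0,-0.4]],[[0.63,0.76,0.15],[-0.0,-0.01,-0.41]]]
```

Emit:
{"method": "carry_out", "body": {"series": [[[0.95, 0.35, 0.2], [0, 0, -0.48]], [[0.95, 0.4, 0.2], [0, 0, -0.48]], [[0.95, 0.5, 0.2], [0, 0, -0.48]], [[0.95, 0.55, 0.2], [0, 0, -0.48]], [[0.95, 0.6, 0.2], [0, 0, -0.48]], [[0.9, 0.65, 0.2], [0, 0, -0.48]], [[0.9, 0.7, 0.2], [0, 0, -0.48]], [[0.85, 0.75, 0.2], [0, 0, -0.48]], [[0.8, 0.8, 0.2], [0, 0, -0.48]], [[0.75, 0.85, 0.2], [0, 0, -0.48]]]}}

```text
t: 2.65
tcp_pos: [501.2, -234.5, 221.8]
ee_rot: [-0.003, 0.72, 0.694, 0.002]
wrist_force: [-0.4, -0.4, 0.3]
width: 1.001
```

```bash
python3 - <<'E'
from h import *; from plan import show; from bench import get_image; import pickle
st=show(); im=get_image("wrist"); pickle.dump((st,im),open("w1.pkl","wb"))
b=im["frame"][:,:,::-1].copy(); cv2.imwrite("pics/w1.png",cv2.resize(b,(768,576),interpolation=cv2.INTER_CUBIC))
for c in("red","orange","green"):
    for x in blobs(mask(b,c),2): print(c,x,wonz(im,st,x[1],58).round(1))
E
```

```text
t 2.65 tcp [ 501.2 -234.5  221.8] yaw 1.5353 z [-0.0017  0.0073 -1.    ] F [-0.45 -0.42  0.35] w 1.001
red (np.int32(8), [318.9, 0.6], [317, 0, 4, 3]) [554.  -72.1  58. ]
green (np.int32(481), [284.4, 211.1], [264, 203, 42, 18]) [ 521.9 -247.4   58. ]
green (np.int32(203), [282.4, 252.3], [262, 244, 41, 14]) [ 520.  -287.5   58. ]
```

View pics/w1.png

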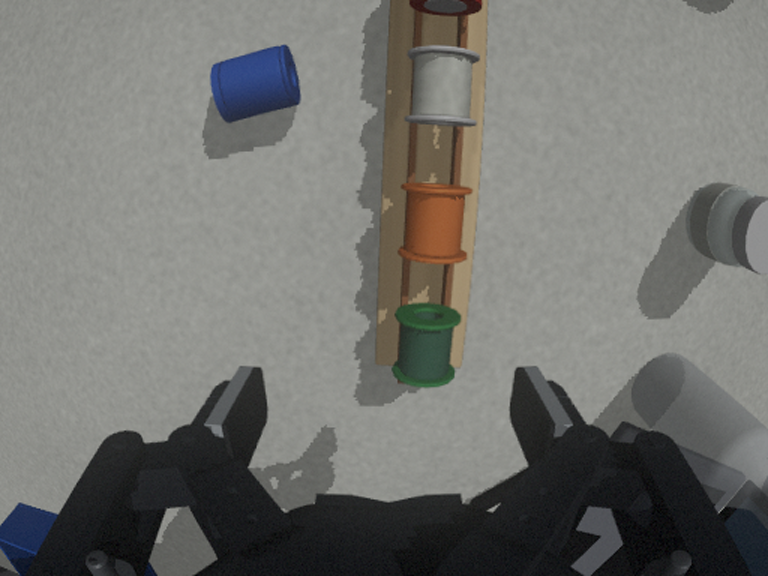

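Wrist view (768×576): the green spool's flanges span (396–461, row 316) and (393–455, row 374). The orange spool is at (435,222), the white at (444,88), and the cap's mouth just enters at (446,3). The tall grey thing at lower right is the bottle. This is the right green spool.

```bash
python3 - <<'E'
from h import *; import pickle
st,im=pickle.load(open("w1.pkl","rb")); k=2/3
F={"g":((396,461,316),(393,455,374)),"o":((402,471,188),(398,467,256)),"w":((409,480,55),(405,476,121))}
P=[]
for n,fs in F.items():
    c=[]
    for l,r,v in fs:
        a,b=wonz(im,st,(l*k,v*k),45),wonz(im,st,(r*k,v*k),45); c.append((a+b)/2); print(n,"w",np.linalg.norm(a-b).round(1),c[-1].round(1))
    P.append((c[0]+c[1])/2); print(n,"len",np.linalg.norm(c[0]-c[1]).round(1),"mid",P[-1].round(1))
d=P[2]-P[0]; print("heading",np.arctan2(-d[0],d[1]))
E
```

```text
g w 39.2 [ 524.1 -252.2   45. ]
g w 39.5 [ 521.2 -291.7   45. ]
g len 39.6 mid [ 522.7 -272.    45. ]
o w 38.8 [ 529.6 -176.2   45. ]
o w 40.0 [ 526.8 -215.3   45. ]
o len 39.2 mid [ 528.2 -195.8   45. ]
w w 39.4 [ 536.3 -100.8   45. ]
w w 39.4 [ 532.8 -138.6   45. ]
w len 38.0 mid [ 534.5 -119.7   45. ]
heading -0.07758368644249088
```

```bash
python3 plan.py 522.7 -272 104 1.493 8
```

```text
t 2.7 tcp [ 503.  -233.1  221.3] yaw 1.5395 z [-9.0e-04  8.2e-03 -1.0e+00] F [ 1.82  1.4  -0.21] w 1.001
0.74 end [ 522.7 -271.9  104.1]
[[[-0.24,0.13,0.73],[-0.0,-0.01,0.05]],[[-0.24,0.13,0.73],[-0.0,-0.01,0.05]],[[-0.24,0.13,0.73],[-0.0,-0.01,0.05]],[[-0.24,0.14,0.73],[-0.0,-0.01,0.05]],[[-0.24,0.14,0.73],[-0.0,-0.01,0.05]],[[-0.24,0.14,0.73],[-0.0,-0.01,0.05]],[[-0.24,0.14,0.74],[-0.01,-0.0,0.04]],[[-0.23,0.14,0.73],[-0.0,-0.01,0.05]]]
```

Emit:
{"method": "carry_out", "body": {"series": [[[-0.65, 0.35, 0.2], [0, -0.02, 0.1]], [[-0.65, 0.35, 0.4], [0, -0.02, 0.1]], [[-0.64, 0.35, 0.8], [0, -0.02, 0.1]], [[0, 0, 1.0], [0, 0, 0.08]], [[0, 0, 1.0], [0, 0, 0]], [[0, 0, 1.0], [0, 0, 0]], [[0, 0, 0.8], [0, 0, 0]], [[0, 0, 0.0], [0, 0, 0]]]}}

```text
t: 3.7
tcp_pos: [521.2, -279.7, 107.0]
ee_rot: [-0.002, 0.737, 0.676, -0.002]
wrist_force: [-0.8, -0.3, 0.6]
width: 0.997
```

```bash
python3 plan.py 522.7 -272 104 1.493 2
```

```text
t 3.7 tcp [ 521.2 -279.7  107. ] yaw 1.4845 z [-0.0056  0.0011 -1.    ] F [-0.79 -0.29  0.57] w 0.997
0.2 end [ 522.7 -272.   104. ]
[[[0.2,0.02,0.07],[-0.02,-0.0,-0.04]],[[0.19,0.02,0.08],[-0.03,-0.01,-0.03]]]
```

Emit:
{"method": "carry_out", "body": {"series": [[[0.2, 0.02, 0.1], [-0.02, 0, -0.04]], [[0.15, 0.02, 0.05], [-0.02, 0, -0.03]], [[0, 0, 0], [0, 0, 0]]]}}

```text
t: 4.08
tcp_pos: [522.9, -273.6, 104.5]
ee_rot: [0.0, 0.734, 0.679, 0.0]
wrist_force: [0.3, -0.8, 0.6]
width: 1.0
```

```bash
python3 plan.py 522.7 -272 104 1.493 1
```

```text
t 4.08 tcp [ 522.9 -273.6  104.5] yaw 1.4918 z [ 6.e-04  0.e+00 -1.e+00] F [ 0.27 -0.79  0.63] w 1.0
0.08 end [ 522.7 -272.   104.1]
[[[0.08,-0.02,0.02],[0.0,-0.0,-0.01]]]
```

Now I'll close with moderate force. The first row is a small final correction.

Emit:
{"method": "carry_out", "body": {"series": [[[0.08, 0, 0], [0, 0, 0]], [[0, 0, 0], [0, 0, 0]], [[0, 0, 0], [0, 0, 0]], [[0, 0, 0], [0, 0, 0]], [[0, 0, 0], [0, 0, 0]], [[0, 0, 0], [0, 0, 0]]], "grip": 0, "force": 50}}

```text
t: 4.82
tcp_pos: [523.6, -271.9, 105.8]
ee_rot: [0.001, 0.734, 0.679, 0.001]
wrist_force: [-0.4, 0.0, 0.8]
width: 0.348
```

```bash
python3 - <<'E'
from h import *; from plan import *; from bench import get_image; import pickle
st=show()
# rod estimate
d=pickle.load(open("im0.pkl","rb")); t,s=d["top"],d["scene"]
tip=tri(t,(196.9,160.8),s,(329.5,191.6)); print("tip",tip, onz(t,(196.9,160.8),120))
E
python3 plan.py 530 -190 200 1.6 6
```

```text
t 4.83 tcp [ 523.6 -271.9  105.8] yaw 1.4923 z [ 2.5e-03 -9.0e-04 -1.0e+00] F [-0.37  0.05  0.76] w 0.348
tip (array([610.1545159 , 135.09811146, 118.93096389]), np.float64(5.3490062202867215)) [608.46331923 132.70320408 120.        ]
t 4.83 tcp [ 523.6 -271.9  105.8] yaw 1.4923 z [ 2.5e-03 -9.0e-04 -1.0e+00] F [-0.37  0.05  0.76] w 0.348
0.79 end [ 530.  -189.9  199.9]
[[[0.68,0.0,-0.79],[0.0,0.0,-0.15]],[[0.68,0.01,-0.78],[0.0,0.0,-0.15]],[[0.69,0.03,-0.79],[0.01,0.0,-0.15]],[[0.68,0.04,-0.78],[0.0,0.0,-0.15]],[[0.68,0.05,-0.79],[0.01,0.0,-0.15]],[[0.69,0.06,-0.78],[0.0,0.01,-0.15]]]
```

Emit:
{"method": "carry_out", "body": {"series": [[[0, 0, -0.6], [0, 0, 0]], [[0, 0, -1.0], [0, 0, 0]], [[0.2, 0, -1.0], [0, 0, -0.1]], [[0.6, 0.1, -1.0], [0, 0, -0.15]], [[0.9, 0.2, -0.4], [0, 0, -0.15]], [[1.0, 0.2, 0], [0, 0, -0.2]], [[1.0, 0.2, 0], [0, 0, -0.2]], [[1.0, 0.25, 0], [0, 0, -0.2]], [[1.0, 0.3, 0], [0, 0, -0.2]], [[1.0, 0.3, 0], [0, 0, -0.2]]]}}

```text
t: 6.08
tcp_pos: [554.3, -129.3, 187.2]
ee_rot: [-0.001, 0.671, 0.741, -0.0]
wrist_force: [-0.5, -0.8, -0.9]
width: 0.346
```

```bash
python3 plan.py 625 72 182 1.837 10
```

```text
t 6.08 tcp [ 554.3 -129.3  187.2] yaw 1.6694 z [-1.9e-03  5.0e-04 -1.0e+00] F [-0.49 -0.78 -0.92] w 0.346
0.97 end [625.   72.1 182. ]
[[[0.97,0.45,0.03],[-0.0,-0.0,-0.14]],[[0.96,0.47,0.03],[-0.0,-0.0,-0.14]],[[0.95,0.48,0.02],[-0.0,-0.0,-0.14]],[[0.94,0.5,0.03],[-0.0,-0.0,-0.14]],[[0.93,0.51,0.02],[-0.0,-0.0,-0.14]],[[0.93,0.53,0.03],[-0.0,-0.0,-0.14]],[[0.92,0.55,0.02],[-0.0,-0.0,-0.14]],[[0.91,0.56,0.03],[-0.0,-0.0,-0.14]],[[0.89,0.58,0.02],[-0.01,-0.0,-0.14]],[[0.89,0.59,0.03],[-0.0,-0.01,-0.14]]]
```

Emit:
{"method": "carry_out", "body": {"series": [[[0.95, 0.45, 0.03], [0, 0, -0.15]], [[0.95, 0.47, 0.03], [0, 0, -0.15]], [[0.95, 0.48, 0.03], [0, 0, -0.15]], [[0.95, 0.5, 0.03], [0, 0, -0.15]], [[0.95, 0.5, 0.03], [0, 0, -0.15]], [[0.95, 0.55, 0.02], [0, 0, -0.15]], [[0.9, 0.55, 0.02], [0, 0, -0.15]], [[0.85, 0.55, 0.02], [0, 0, -0.15]], [[0.5, 0.45, 0], [0, 0, -0.15]], [[0, 0, 0], [0, 0, 0]]]}}

```text
t: 7.32
tcp_pos: [613.6, 61.4, 175.4]
ee_rot: [-0.006, 0.601, 0.8, -0.004]
wrist_force: [-0.0, -0.6, -0.8]
width: 0.347
```

```bash
python3 - <<'E'
from h import *; from plan import show; from bench import get_image; import pickle
st=show(); im=get_image("wrist"); show(); pickle.dump((st,im),open("w2.pkl","wb"))
b=im["frame"][:,:,::-1].copy(); cv2.imwrite("pics/w2.png",cv2.resize(b,(768,576),interpolation=cv2.INTER_CUBIC))
E
```

```text
t 7.33 tcp [613.6  61.4 175.4] yaw 1.853 z [-0.0137  0.0013 -0.9999] F [-0.01 -0.57 -0.76] w 0.347
t 7.38 tcp [613.3  60.9 175.4] yaw 1.8523 z [-0.0141  0.0012 -0.9999] F [-0.91 -0.5  -1.  ] w 0.348
```

View pics/w2.png

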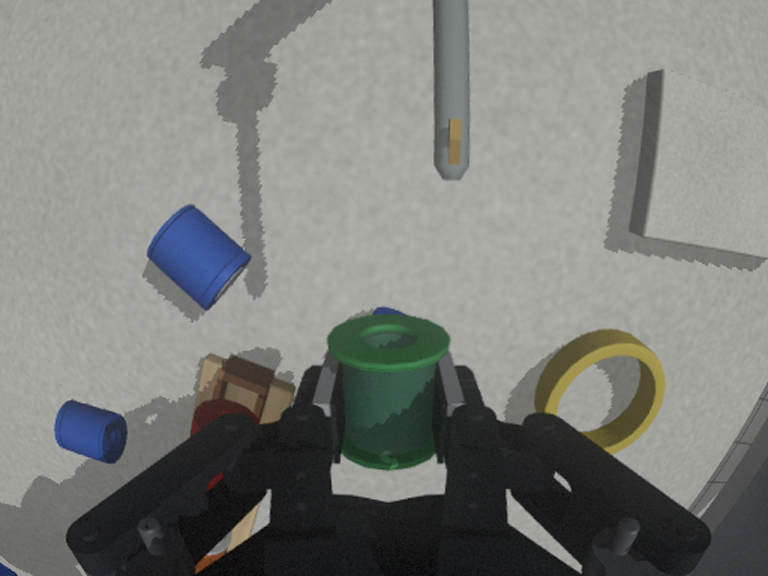

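Wrist view (768×576): the green spool is held upright between the pads, with its front flange spanning (328–450, row 342). The rod comes from the top with edges at about 433/468, its tip at (452,180), and the brass shoe at (455,119–163). Next I'll work out the rod line and the spool's offset from it.

```bash
cat > rod.py <<'E'
from h import *; import pickle
def edges(g,row,c,hw=9):
    # rod edges at a row near column c: strongest gradients left & right (subpixel), 3-row mean
    p=cv2.GaussianBlur(g[row-1:row+2].mean(0,keepdims=True).astype(np.float32),(5,1),0)[0]
    d=np.abs(np.gradient(p)); o=[]
    for a,b in((c-16,c-6),(c+7,c+17)):
        a,b=int(a),int(b); w=d[a:b]**4; o.append((w*np.arange(a,b)).sum()/w.sum())
    return o
def rodline(st,im,rows,c,z=120):
    g=cv2.cvtColor(im["frame"],cv2.COLOR_RGB2GRAY); P=[]
    for r in rows:
        l,q=edges(g,r,c); a,b=wonz(im,st,(l,r),z),wonz(im,st,(q,r),z)
        P.append((a+b)/2); print(r,np.round([l,q],1),"w",np.linalg.norm(a-b).round(2),P[-1].round(1))
    P=np.array(P); m=P.mean(0); v=np.linalg.svd(P-m)[2][0]; v*=np.sign(v[1]); print("heading",np.arctan2(-v[0],v[1]).round(4)); return m,v
E
python3 - <<'E'
from rod import *
st,im=pickle.load(open("w2.pkl","rb")); k=2/3
m,v=rodline(st,im,range(4,108,12),301)
tip=wonz(im,st,(452*k,180*k),120); print("tip",tip.round(1),"off line",np.cross(v,tip-m).round(2)[2])
for zz in(113,114.6,116):
    a,b=wonz(im,st,(328*k,342*k),zz),wonz(im,st,(450*k,342*k),zz); c=(a+b)/2
    a2,b2=wonz(im,st,(342*k,455*k),zz),wonz(im,st,(438*k,455*k),zz)
    print(zz,"flange w",np.linalg.norm(a-b).round(1),c.round(1),"toolframe",(Q(st["ee_rot"]).T@(c-st["tcp_pos"])).round(1),"lateral of rod",np.cross(v,c-m).round(2)[2])
    c2=(a2+b2)/2; print("rear", np.linalg.norm(a2-b2).round(1),(Q(st["ee_rot"]).T@(c2-st["tcp_pos"])).round(1))
E
```

```text
4 [288. 312.] w 10.28 [595.4 184.2 120. ]
16 [288.3 312.2] w 10.2 [597.  178.8 120. ]
28 [288.5 312.6] w 10.26 [598.6 173.5 120. ]
40 [288.6 312.6] w 10.23 [600.1 168.3 120. ]
52 [288.8 312.7] w 10.15 [601.6 163.2 120. ]
64 [288.8 312.9] w 10.24 [603.1 158.1 120. ]
76 [288.9 313. ] w 10.23 [604.6 153.1 120. ]
88 [289.  312.8] w 10.13 [606.1 148.2 120. ]
100 [288.9 312.7] w 10.16 [607.6 143.2 120. ]
heading 0.2895
tip [610.3 135.1 120. ] off line -0.29
113 flange w 40.5 [607.9  78.8 113. ] toolframe [18.   0.1 62.5] lateral of rod 18.06
rear 36.5 [-29.9   0.6  62.3]
114.6 flange w 40.0 [607.7  79.5 114.6] toolframe [18.7  0.1 60.9] lateral of rod 18.04
rear 36.1 [-28.6   0.5  60.7]
116 flange w 39.6 [607.5  80.2 116. ] toolframe [19.4  0.1 59.5] lateral of rod 18.02
rear 35.7 [-27.5   0.5  59.3]
```

Rod heading is 0.2895, so the tool yaw should be 1.860. The tip is at about (610,135,120) and the rod measures 10.2 mm wide, so the height checks out. The spool axis is 60.8 below the TCP, with the flange measuring 40.0. Now I'll line up.

```bash
python3 plan.py 630 68 180.8 1.8603 2
```

```text
t 7.38 tcp [613.3  60.9 175.4] yaw 1.8523 z [-0.0141  0.0012 -0.9999] F [-0.91 -0.5  -1.  ] w 0.348
0.45 end [630.1  68.1 180.8]
[[[0.05,0.45,-0.14],[-0.06,-0.02,-0.03]],[[0.06,0.45,-0.14],[-0.05,-0.02,-0.04]]]
```

Emit:
{"method": "carry_out", "body": {"series": [[[0.05, 0.45, -0.14], [-0.06, -0.02, -0.04]], [[0.05, 0.4, -0.12], [-0.05, -0.02, -0.03]], [[0, 0, 0], [0, 0, 0]]]}}

```text
t: 7.75
tcp_pos: [630.4, 66.4, 181.2]
ee_rot: [0.001, 0.598, 0.801, 0.0]
wrist_force: [0.8, -0.2, -1.9]
width: 0.346
```

```bash
python3 plan.py 630 68 180.8 1.8603 1
```

```text
t 7.75 tcp [630.4  66.4 181.2] yaw 1.8589 z [ 0.0016  0.     -1.    ] F [ 0.83 -0.16 -1.89] w 0.346
0.08 end [629.9  67.9 180.8]
[[[0.08,0.0,0.02],[0.01,0.0,-0.01]]]
```

Emit:
{"method": "carry_out", "body": {"series": [[[0.6, 0, 0.01], [0, 0, -0.01]], [[0.8, 0, 0], [0, 0, 0]], [[0.8, 0, 0], [0, 0, 0]], [[0.6, 0, 0], [0, 0, 0]], [[0.3, 0, 0], [0, 0, 0]], [[0, 0, 0], [0, 0, 0]]]}}

```text
t: 8.5
tcp_pos: [610.5, 130.7, 181.0]
ee_rot: [0.0, 0.597, 0.802, 0.0]
wrist_force: [0.2, 0.3, 0.4]
width: 0.348
```

```bash
cat >> plan.py <<'E'
E
cat > rel.py <<'E'
from plan import *
import sys
TIP=np.array([610.0,135.1,0]); H=0.2895; V=np.array([-np.sin(H),np.cos(H),0]); N=np.array([V[1],-V[0],0])
def rel():
    st=show(); p=np.array(st["tcp_pos"])-TIP; F=np.array(st["wrist_force"])
    print("along",round(p@V,2),"lat(+right)",round(p@N,2),"z",round(p[2],2),"| F along",round(F@V,2),"lat",round(F@N,2),"z",round(F[2],2)); return st
if __name__=="__main__": rel()
E
python3 rel.py
```

```text
t 8.5 tcp [610.5 130.7 181. ] yaw 1.8612 z [ 8.e-04  1.e-04 -1.e+00] F [0.24 0.34 0.43] w 0.348
along -4.34 lat(+right) -0.76 z 180.98 | F along 0.26 lat 0.33 z 0.43
```

Emit:
{"method": "carry_out", "body": {"series": [[[0.6, 0.04, 0], [0, 0, 0]], [[0.8, 0, 0], [0, 0, 0]], [[0.8, 0, 0], [0, 0, 0]], [[0.8, 0, 0], [0, 0, 0]], [[0.4, 0, 0], [0, 0, 0]], [[0.15, 0, 0], [0, 0, 0]], [[0, 0, 0], [0, 0, 0]]]}}

```text
t: 9.38
tcp_pos: [589.6, 203.9, 180.9]
ee_rot: [0.0, 0.597, 0.802, 0.0]
wrist_force: [-1.1, -0.2, -1.0]
width: 0.346
```

```bash
python3 rel.py
```

```text
t 9.38 tcp [589.6 203.9 180.9] yaw 1.8612 z [ 9.e-04  1.e-04 -1.e+00] F [-1.09 -0.18 -0.97] w 0.346
along 71.75 lat(+right) 0.07 z 180.9 | F along 0.14 lat -1.09 z -0.97
```

Emit:
{"method": "carry_out", "body": {"series": [[[0.15, 0, 0], [0, 0, 0]], [[0.1, 0, 0], [0, 0, 0]], [[0.05, 0, 0], [0, 0, 0]], [[0, 0, 0], [0, 0, 0]]]}}

```text
t: 9.88
tcp_pos: [588.2, 209.0, 180.9]
ee_rot: [0.0, 0.598, 0.802, 0.0]
wrist_force: [1.0, -0.2, -0.5]
width: 0.344
```

Emit:
{"method": "carry_out", "body": {"series": [[[0.05, 0, 0], [0, 0, 0]], [[0.05, 0, 0], [0, 0, 0]], [[0.04, 0, 0], [0, 0, 0]]]}}

```text
t: 10.25
tcp_pos: [587.4, 211.6, 180.9]
ee_rot: [0.0, 0.598, 0.801, 0.0]
wrist_force: [0.4, 0.0, -0.7]
width: 0.347
```

Emit:
{"method": "carry_out", "body": {"series": [[[0.05, 0, 0], [0, 0, 0]], [[0.05, 0, 0], [0, 0, 0]], [[0.04, 0, 0], [0, 0, 0]]]}}

```text
t: 10.62
tcp_pos: [586.5, 214.5, 180.9]
ee_rot: [0.0, 0.598, 0.801, 0.0]
wrist_force: [-0.1, -0.2, -0.4]
width: 0.35
```

```bash
python3 rel.py
```

```text
t 10.62 tcp [586.5 214.5 180.9] yaw 1.8594 z [ 1.e-03 -1.e-04 -1.e+00] F [-0.11 -0.18 -0.38] w 0.35
along 82.79 lat(+right) 0.14 z 180.91 | F along -0.14 lat -0.15 z -0.38
```

Emit:
{"method": "carry_out", "body": {"series": [[[0.05, 0, 0], [0, 0, 0]], [[0.05, 0, 0], [0, 0, 0]], [[0.04, 0, 0], [0, 0, 0]]]}}

```text
t: 11.0
tcp_pos: [585.6, 217.4, 180.9]
ee_rot: [0.0, 0.598, 0.801, 0.0]
wrist_force: [0.1, 0.2, -0.0]
width: 0.348
```

Emit:
{"method": "carry_out", "body": {"series": [[[0.05, 0, 0], [0, 0, 0]], [[0.05, 0, 0], [0, 0, 0]], [[0.04, 0, 0], [0, 0, 0]]]}}

```text
t: 11.38
tcp_pos: [584.8, 220.3, 180.9]
ee_rot: [0.0, 0.598, 0.801, 0.0]
wrist_force: [-0.0, -0.4, -0.5]
width: 0.346
```

Emit:
{"method": "carry_out", "body": {"series": [[[0.05, 0, 0], [0, 0, 0]], [[0.05, 0, 0], [0, 0, 0]], [[0.04, 0, 0], [0, 0, 0]]]}}

```text
t: 11.75
tcp_pos: [584.2, 222.1, 181.0]
ee_rot: [0.001, 0.598, 0.801, -0.0]
wrist_force: [1.3, -5.0, -0.1]
width: 0.347
```

Emit:
{"method": "carry_out", "body": {"series": [[[0.05, 0, 0], [0, 0, 0]], [[0.03, 0, 0], [0, 0, 0]]]}}

```text
t: 12.0
tcp_pos: [584.1, 222.4, 181.0]
ee_rot: [0.003, 0.599, 0.801, -0.001]
wrist_force: [0.8, -5.2, 0.2]
width: 0.342
```

```bash
python3 rel.py
```

```text
t 12.0 tcp [584.1 222.4 181. ] yaw 1.8575 z [ 0.0025 -0.0051 -1.    ] F [ 0.78 -5.2   0.17] w 0.342
along 91.03 lat(+right) 0.13 z 181.01 | F along -5.2 lat -0.73 z 0.17
```

Emit:
{"method": "carry_out", "body": {"series": [[[0.08, 0, 0], [0, 0.02, 0]], [[0.09, 0, 0], [0, 0.02, 0]]]}}

```text
t: 12.25
tcp_pos: [583.8, 223.4, 181.0]
ee_rot: [0.003, 0.6, 0.8, -0.001]
wrist_force: [3.2, -10.8, 0.0]
width: 0.346
```

Emit:
{"method": "carry_out", "body": {"series": [[[0.06, 0, 0], [0, 0.02, 0]], [[0.06, 0, 0], [0, 0.02, 0]], [[0.06, 0, 0], [0, 0.02, 0]], [[0.06, 0, 0], [0, 0.02, 0]]]}}

```text
t: 12.75
tcp_pos: [583.8, 222.9, 181.0]
ee_rot: [0.003, 0.601, 0.799, -0.002]
wrist_force: [2.5, -7.5, -0.5]
width: 0.346
```

```bash
python3 rel.py
```

```text
t 12.75 tcp [583.8 222.9 181. ] yaw 1.851 z [ 0.0026 -0.0061 -1.    ] F [ 2.53 -7.54 -0.46] w 0.346
along 91.65 lat(+right) -0.01 z 180.99 | F along -7.95 lat 0.27 z -0.46
```

Emit:
{"method": "carry_out", "body": {"series": [[[0.075, 0, 0], [0, 0.02, -0.02]], [[0.075, 0, 0], [0, 0.02, -0.02]], [[0.075, 0, 0], [0, 0.02, -0.02]], [[0.075, 0, 0], [0, 0.02, 0]]]}}

```text
t: 13.25
tcp_pos: [583.7, 223.3, 181.0]
ee_rot: [0.003, 0.6, 0.8, -0.002]
wrist_force: [2.3, -9.8, -0.4]
width: 0.346
```

Emit:
{"method": "carry_out", "body": {"series": [[[0, 0, 0], [0, 0, 0]], [[0, 0, 0], [0, 0, 0]], [[0, 0, 0], [0, 0, 0]], [[0, 0, 0], [0, 0, 0]], [[0, 0, 0], [0, 0, 0]]], "grip": 1}}

```text
t: 13.88
tcp_pos: [583.6, 224.5, 181.2]
ee_rot: [0.003, 0.6, 0.8, -0.001]
wrist_force: [-0.5, -0.7, 0.5]
width: 0.999
```

```bash
python3 rel.py
```

```text
t 13.88 tcp [583.6 224.5 181.2] yaw 1.8544 z [ 0.0029 -0.005  -1.    ] F [-0.5  -0.7   0.51] w 0.999
along 93.19 lat(+right) 0.2 z 181.25 | F along -0.52 lat -0.67 z 0.51
```

The green spool took a steady 10 N push, with contact at about along = 90. Now the white one.

Emit:
{"method": "carry_out", "body": {"series": [[[0, 0, -0.8], [0, 0, 0]], [[0, 0, -1.0], [0, 0, 0]], [[-0.3, 0, -1.0], [0, 0, 0.1]], [[-0.9, 0, -0.6], [0, 0, 0.15]], [[-1.0, -0.45, 0], [0, 0, 0.2]], [[-1.0, -0.45, 0], [0, 0, 0.2]], [[-1.0, -0.45, 0], [0, 0, 0.2]], [[-1.0, -0.45, 0], [0, 0, 0.2]], [[-1.0, -0.4, 0], [0, 0, 0.2]], [[-1.0, -0.4, 0], [0, 0, 0.2]]]}}

```text
t: 15.12
tcp_pos: [558.6, 64.0, 253.7]
ee_rot: [0.002, 0.671, 0.741, -0.001]
wrist_force: [-0.4, -0.1, -0.8]
width: 1.001
```

```bash
python3 plan.py 532 -130 205 1.493 10
```

```text
t 15.12 tcp [558.6  64.  253.7] yaw 1.6693 z [ 0.0016 -0.0054 -1.    ] F [-0.37 -0.07 -0.84] w 1.001
0.98 end [ 532.  -129.9  204.9]
[[[-0.95,-0.23,0.25],[0.0,0.0,0.15]],[[-0.96,-0.21,0.25],[0.0,0.0,0.15]],[[-0.96,-0.19,0.25],[0.0,0.01,0.15]],[[-0.96,-0.18,0.25],[0.0,0.0,0.15]],[[-0.96,-0.16,0.25],[0.0,0.01,0.14]],[[-0.97,-0.14,0.24],[0.0,0.0,0.15]],[[-0.97,-0.13,0.25],[0.0,0.01,0.14]],[[-0.97,-0.11,0.24],[0.0,0.0,0.15]],[[-0.98,-0.09,0.24],[0.01,0.01,0.14]],[[-0.97,-0.07,0.25],[0.0,0.0,0.15]]]
```

Emit:
{"method": "carry_out", "body": {"series": [[[-0.95, -0.2, 0.25], [0, 0, 0.15]], [[-0.95, -0.2, 0.25], [0, 0, 0.15]], [[-0.95, -0.2, 0.25], [0, 0, 0.15]], [[-0.95, -0.2, 0.25], [0, 0, 0.15]], [[-0.95, -0.15, 0.25], [0, 0, 0.15]], [[-0.95, -0.15, 0.25], [0, 0, 0.15]], [[-0.95, -0.15, 0.25], [0, 0, 0.15]], [[-0.95, -0.1, 0.25], [0, 0, 0.15]], [[-0.6, -0.1, 0.2], [0, 0, 0.12]], [[0, 0, 0], [0, 0, 0]]]}}

```text
t: 16.38
tcp_pos: [530.7, -114.0, 206.2]
ee_rot: [0.002, 0.733, 0.681, -0.002]
wrist_force: [-0.3, -0.5, 0.5]
width: 1.001
```

```bash
python3 - <<'E'
from h import *; from plan import show; from bench import get_image; import pickle
st=show(); im=get_image("wrist"); pickle.dump((st,im),open("w3.pkl","wb"))
b=im["frame"][:,:,::-1].copy(); cv2.imwrite("pics/w3.png",cv2.resize(b,(768,576),interpolation=cv2.INTER_CUBIC))
E
```

```text
t 16.38 tcp [ 530.7 -114.   206.2] yaw 1.4971 z [-2.0e-04 -4.9e-03 -1.0e+00] F [-0.34 -0.45  0.5 ] w 1.001
```

View pics/w3.png

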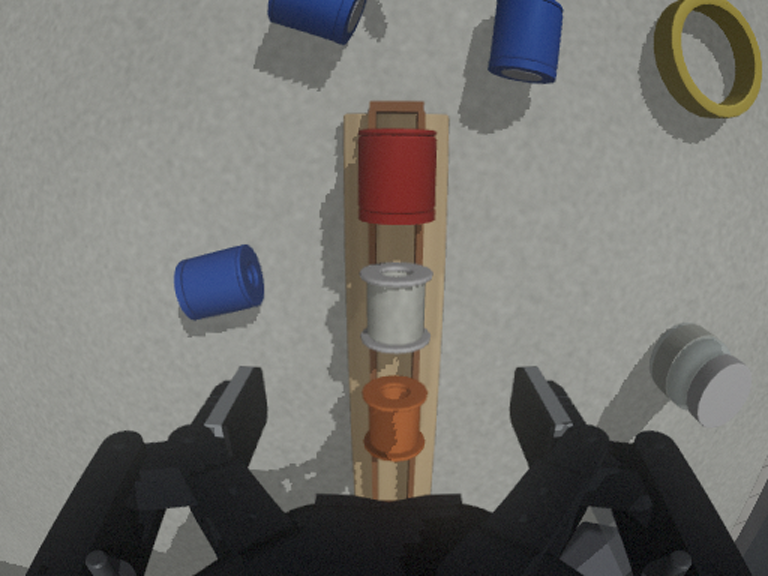

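Wrist view: the white spool's flanges are at (361–433, row 274) and (361–430, row 340). The red cap spans (359–437, rows 128–222) with its plain closed end towards me. The orange spool is at (395,418).

```bash
python3 - <<'E'
from h import *; import pickle
st,im=pickle.load(open("w3.pkl","rb")); k=2/3
c=[]
for l,r,v in((361,433,274),(361,430,340)):
    a,b=wonz(im,st,(l*k,v*k),45),wonz(im,st,(r*k,v*k),45); c.append((a+b)/2); print("w",np.linalg.norm(a-b).round(1),c[-1].round(1))
print("white mid",(c[0]+c[1])/2,np.linalg.norm(c[0]-c[1]))
m=mask(im["frame"][:,:,::-1].copy(),"red"); print(blobs(m,2))
for v in(140,175,210):
    a,b=wonz(im,st,(359*k,v*k),45),wonz(im,st,(437*k,v*k),45); print("cap w",np.linalg.norm(a-b).round(1),((a+b)/2).round(1))
for v,z in((128,65),(128,45),(222,45),(222,65)): print(v,z,wonz(im,st,(398*k,v*k),z).round(1))
E
python3 plan.py 534 -119.5 104 1.493 6
```

```text
w 39.2 [ 535.9 -102.5   45. ]
w 39.6 [ 532.4 -141.8   45. ]
white mid [ 534.11251774 -122.19583871   45.        ] 39.45662031196507
[(np.int32(2785), [266.2, 118.1], [240, 86, 50, 64]), (np.int32(2), [243.5, 97.5], [243, 97, 2, 2])]
cap w 40.0 [541.4 -31.   45. ]
cap w 40.3 [540.1 -49.2  45. ]
cap w 40.9 [538.8 -67.6  45. ]
128 65 [541.3 -25.7  65. ]
128 45 [541.8 -24.9  45. ]
222 45 [538.3 -74.1  45. ]
222 65 [538.1 -70.6  65. ]
t 16.43 tcp [ 530.9 -113.6  206.4] yaw 1.4978 z [ 2.0e-04 -4.9e-03 -1.0e+00] F [-0.32 -0.47  0.55] w 1.003
0.86 end [ 534.1 -119.5  104. ]
[[[-0.04,0.03,0.85],[0.0,0.01,0.01]],[[-0.04,0.03,0.85],[0.0,0.01,0.01]],[[-0.05,0.03,0.85],[0.0,0.01,0.0]],[[-0.05,0.03,0.86],[0.0,0.0,0.01]],[[-0.05,0.03,0.85],[0.0,0.01,0.0]],[[-0.04,0.03,0.86],[0.0,0.0,0.01]]]
```

Emit:
{"method": "carry_out", "body": {"series": [[[-0.2, 0.1, 0.6], [0, 0.01, 0.02]], [[-0.15, 0.07, 0.9], [0, 0.01, 0.02]], [[-0.1, 0, 1.0], [0, 0.01, 0]], [[0, 0, 1.0], [0, 0, 0]], [[0, 0, 0.9], [0, 0, 0]], [[0, 0, 0.45], [0, 0, 0]], [[0, 0, 0], [0, 0, 0]]]}}

```text
t: 17.3
tcp_pos: [535.0, -120.6, 103.8]
ee_rot: [0.001, 0.732, 0.681, 0.0]
wrist_force: [-0.8, 0.6, 0.1]
width: 1.0
```

```bash
python3 plan.py 534.2 -122.5 104.3 1.493 1
```

```text
t 17.3 tcp [ 535.  -120.6  103.8] yaw 1.4985 z [ 1.2e-03 -4.0e-04 -1.0e+00] F [-0.77  0.61  0.12] w 1.0
0.1 end [ 534.3 -122.5  104.2]
[[[-0.1,-0.03,-0.02],[0.01,0.0,0.05]]]
```

Emit:
{"method": "carry_out", "body": {"series": [[[-0.1, -0.03, -0.02], [0.01, 0, 0.05]], [[0, 0, 0], [0, 0, 0]], [[0, 0, 0], [0, 0, 0]], [[0, 0, 0], [0, 0, 0]], [[0, 0, 0], [0, 0, 0]], [[0, 0, 0], [0, 0, 0]]], "grip": 0}}

```text
t: 18.05
tcp_pos: [535.3, -122.8, 106.3]
ee_rot: [0.001, 0.734, 0.679, 0.001]
wrist_force: [0.4, 0.1, 0.3]
width: 0.345
```

Emit:
{"method": "carry_out", "body": {"series": [[[0, 0, -0.6], [0, 0, -0.05]], [[0, 0, -1.0], [0, 0, -0.15]], [[0, 0, -1.0], [0, 0, -0.3]], [[0.4, 0.4, -0.8], [0, 0, -0.3]], [[0.8, 0.6, -0.3], [0, 0, -0.35]], [[0.9, 0.7, 0], [0, 0, -0.35]], [[0.9, 0.7, 0], [0, 0, -0.35]], [[0.9, 0.7, 0], [0, 0, -0.35]], [[0.9, 0.7, 0], [0, 0, -0.35]], [[0.9, 0.75, 0], [0, 0, -0.35]]]}}

```text
t: 19.3
tcp_pos: [614.7, 9.6, 182.5]
ee_rot: [0.0, 0.598, 0.802, -0.0]
wrist_force: [-0.5, -0.4, 0.1]
width: 0.347
```

```bash
python3 plan.py 630 68 182 1.8603 6
```

```text
t 19.3 tcp [614.7   9.6 182.5] yaw 1.8598 z [ 7.e-04 -6.e-04 -1.e+00] F [-0.53 -0.42  0.13] w 0.347
0.43 end [630.1  68.  181.9]
[[[0.43,0.26,0.0],[0.0,0.0,-0.0]],[[0.43,0.26,0.01],[0.0,0.0,-0.0]],[[0.43,0.26,0.0],[0.0,0.0,-0.0]],[[0.43,0.26,0.01],[0.0,0.0,-0.0]],[[0.43,0.26,0.0],[0.0,0.0,-0.0]],[[0.43,0.27,0.01],[0.0,0.01,-0.0]]]
```

Emit:
{"method": "carry_out", "body": {"series": [[[0.7, 0.4, 0], [0, 0, 0]], [[0.6, 0.3, 0.02], [0, 0, 0]], [[0.4, 0.2, 0.02], [0, 0, 0]], [[0.1, 0.05, 0], [0, 0, 0]], [[0, 0, 0], [0, 0, 0]]]}}

```text
t: 19.92
tcp_pos: [622.6, 54.6, 179.7]
ee_rot: [-0.001, 0.597, 0.802, -0.001]
wrist_force: [-0.1, -1.4, 0.2]
width: 0.347
```

```bash
python3 - <<'E'
from rod import *; from rel import rel; from bench import get_image
st=rel(); im=get_image("wrist"); pickle.dump((st,im),open("w4.pkl","wb"))
b=im["frame"][:,:,::-1].copy(); cv2.imwrite("pics/w4.png",cv2.resize(b,(768,576),interpolation=cv2.INTER_CUBIC))
E
```

```text
t 19.93 tcp [622.6  54.6 179.7] yaw 1.8626 z [-0.0023 -0.001  -1.    ] F [-0.1  -1.39  0.18] w 0.347
along -80.78 lat(+right) -10.9 z 179.66 | F along -1.31 lat -0.49 z 0.18
```

View pics/w4.png

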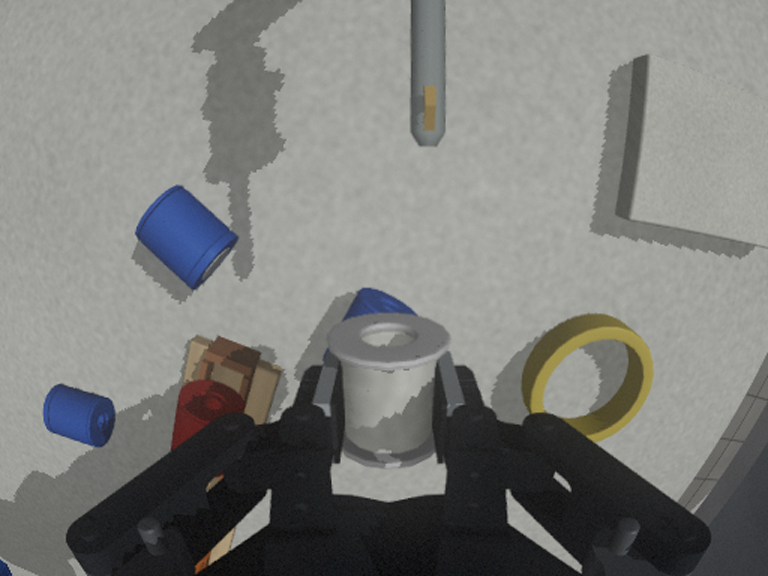

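Wrist view: the white spool is held just as the green was, with its flange at (328–450, row 342). The rod tip is at (428,146), and the shadow shows the green spool on the rod.

```bash
python3 - <<'E'
from rod import *; from rel import *
st,im=pickle.load(open("w4.pkl","rb")); k=2/3
m,v=rodline(st,im,range(4,86,10),285)
tip=wonz(im,st,(428*k,146*k),120); print("tip",tip.round(1))
p=tip-TIP; print("along",p@V,"lat",p@N, "line lat",[(m-TIP)@N])
a,b=wonz(im,st,(328*k,342*k),118.4),wonz(im,st,(450*k,342*k),118.4); print(np.linalg.norm(a-b),(Q(st["ee_rot"]).T@((a+b)/2-st["tcp_pos"])).round(1))
E
python3 plan.py 630 68 181.2 1.8603 2
```

```text
4 [273.3 296.7] w 10.2 [597.7 176.1 120. ]
14 [273.2 296.9] w 10.3 [599.1 171.5 120. ]
24 [273.2 296.7] w 10.2 [600.4 166.9 120. ]
34 [273.3 296.9] w 10.23 [601.8 162.5 120. ]
44 [273.3 296.8] w 10.19 [603.1 158.1 120. ]
54 [273.1 297. ] w 10.32 [604.4 153.7 120. ]
64 [273.1 296.8] w 10.27 [605.6 149.4 120. ]
74 [273.2 296.9] w 10.28 [607.  145.2 120. ]
84 [273.1 296.6] w 10.18 [608.2 140.9 120. ]
heading 0.2893
tip [610.1 135.3 120. ]
along 0.19172286450240997 lat 0.17157896087409424 line lat [np.float64(-0.07038269343715903)]
40.12771433014253 [18.6  0.2 61.3]
t 19.98 tcp [622.6  54.4 179.7] yaw 1.8624 z [-2.3e-03 -9.0e-04 -1.0e+00] F [-0.06 -0.99 -1.6 ] w 0.346
0.28 end [630.1  67.9 181.1]
[[[0.27,0.27,-0.04],[-0.01,0.0,0.01]],[[0.27,0.28,-0.03],[-0.01,0.0,0.01]]]
```

Everything agrees with the first measurement. Next I'll align and slide on.

Emit:
{"method": "carry_out", "body": {"series": [[[0.27, 0.27, -0.04], [-0.01, 0, 0.01]], [[0.22, 0.24, -0.03], [-0.01, 0, 0.01]], [[0, 0.02, 0], [0, 0, 0]], [[0, 0, 0], [0, 0, 0]]]}}

```text
t: 20.48
tcp_pos: [630.6, 66.7, 181.5]
ee_rot: [0.0, 0.599, 0.801, 0.0]
wrist_force: [0.4, 0.8, -0.6]
width: 0.346
```

```bash
python3 rel.py
```

```text
t 20.48 tcp [630.6  66.7 181.5] yaw 1.8583 z [ 7.e-04 -2.e-04 -1.e+00] F [ 0.35  0.85 -0.57] w 0.346
along -71.45 lat(+right) 0.21 z 181.52 | F along 0.71 lat 0.58 z -0.57
```

Emit:
{"method": "carry_out", "body": {"series": [[[0.6, 0, 0.01], [0, 0, -0.01]], [[0.8, 0.01, 0], [0, 0, 0]], [[0.8, 0.01, 0], [0, 0, 0]], [[0.8, 0.01, 0], [0, 0, 0]], [[0.8, 0, 0], [0, 0, 0]], [[0.8, 0, 0], [0, 0, 0]], [[0.5, 0, 0], [0, 0, 0]], [[0.2, 0, 0], [0, 0, 0]], [[0, 0, 0], [0, 0, 0]]]}}

```text
t: 21.6
tcp_pos: [598.2, 176.8, 181.3]
ee_rot: [0.0, 0.597, 0.802, 0.0]
wrist_force: [0.5, -0.2, -0.9]
width: 0.346
```

```bash
python3 rel.py
```

```text
t 21.6 tcp [598.2 176.8 181.3] yaw 1.8613 z [ 5.e-04 -1.e-04 -1.e+00] F [ 0.51 -0.23 -0.87] w 0.346
along 43.38 lat(+right) 0.58 z 181.31 | F along -0.37 lat 0.43 z -0.87
```

Emit:
{"method": "carry_out", "body": {"series": [[[0.08, -0.02, 0], [0, 0, 0]], [[0.08, 0, 0], [0, 0, 0]], [[0.04, 0, 0], [0, 0, 0]], [[0, 0, 0], [0, 0, 0]]]}}

```text
t: 22.1
tcp_pos: [597.0, 179.4, 181.3]
ee_rot: [0.0, 0.598, 0.801, 0.0]
wrist_force: [0.1, -0.4, 0.2]
width: 0.346
```

Emit:
{"method": "carry_out", "body": {"series": [[[0.05, 0, 0], [0, 0, 0]], [[0.05, 0, 0], [0, 0, 0]], [[0.04, 0, 0], [0, 0, 0]]]}}

```text
t: 22.48
tcp_pos: [596.2, 182.0, 181.3]
ee_rot: [0.0, 0.598, 0.801, -0.0]
wrist_force: [0.4, 0.0, -1.6]
width: 0.348
```

Emit:
{"method": "carry_out", "body": {"series": [[[0.05, 0, 0], [0, 0, 0]], [[0.05, 0, 0], [0, 0, 0]], [[0.05, 0, 0], [0, 0, 0]]]}}

```text
t: 22.85
tcp_pos: [595.7, 183.6, 181.3]
ee_rot: [0.002, 0.599, 0.801, -0.001]
wrist_force: [1.7, -6.2, 0.2]
width: 0.35
```

```bash
python3 rel.py
```

```text
t 22.85 tcp [595.7 183.6 181.3] yaw 1.8579 z [ 0.0016 -0.004  -1.    ] F [ 1.66 -6.16  0.15] w 0.35
along 50.59 lat(+right) 0.16 z 181.32 | F along -6.37 lat -0.17 z 0.15
```

Emit:
{"method": "carry_out", "body": {"series": [[[0.07, 0, 0], [0, 0.02, -0.01]], [[0.075, 0, 0], [0, 0.02, -0.01]], [[0.075, 0, 0], [0, 0.02, -0.01]]]}}

```text
t: 23.22
tcp_pos: [595.5, 184.4, 181.4]
ee_rot: [0.002, 0.598, 0.801, -0.001]
wrist_force: [3.1, -9.3, -0.5]
width: 0.346
```

Emit:
{"method": "carry_out", "body": {"series": [[[0.075, 0, 0], [0, 0.02, -0.02]], [[0.075, 0, 0], [0, 0.02, -0.02]], [[0.075, 0, 0], [0, 0.02, -0.02]]]}}

```text
t: 23.6
tcp_pos: [595.6, 184.5, 181.5]
ee_rot: [0.003, 0.597, 0.802, -0.002]
wrist_force: [2.9, -8.3, 0.5]
width: 0.346
```

```bash
python3 rel.py
```

```text
t 23.6 tcp [595.6 184.5 181.5] yaw 1.8618 z [ 0.0028 -0.0062 -1.    ] F [ 2.93 -8.26  0.52] w 0.346
along 51.49 lat(+right) 0.33 z 181.48 | F along -8.76 lat 0.45 z 0.52
```

Emit:
{"method": "carry_out", "body": {"series": [[[0.085, 0, 0], [0, 0.03, 0]], [[0.085, 0, 0], [0, 0.03, 0]], [[0.085, 0, 0], [0, 0.02, 0]]]}}

```text
t: 23.98
tcp_pos: [595.4, 184.7, 181.4]
ee_rot: [0.003, 0.599, 0.801, -0.002]
wrist_force: [2.0, -10.2, -0.6]
width: 0.347
```

Emit:
{"method": "carry_out", "body": {"series": [[[0, 0, 0], [0, 0, 0]], [[0, 0, 0], [0, 0, 0]], [[0, 0, 0], [0, 0, 0]], [[0, 0, 0], [0, 0, 0]], [[0, 0, 0], [0, 0, 0]]], "grip": 1}}

```text
t: 24.6
tcp_pos: [595.3, 185.7, 181.7]
ee_rot: [0.002, 0.598, 0.801, -0.001]
wrist_force: [-0.0, -0.7, 0.5]
width: 0.998
```

Emit:
{"method": "carry_out", "body": {"series": [[[0, 0, -0.8], [0, 0, 0]], [[0, 0, -1.0], [0, 0, 0]], [[-0.3, 0, -1.0], [0, 0, 0.1]], [[-0.9, 0, -0.6], [0, 0, 0.2]], [[-0.95, -0.45, 0], [0, 0, 0.25]], [[-0.95, -0.45, 0], [0, 0, 0.25]], [[-0.95, -0.45, 0], [0, 0, 0.25]], [[-0.95, -0.45, 0], [0, 0, 0.25]], [[-0.95, -0.4, 0], [0, 0, 0.25]], [[-0.6, -0.3, 0.3], [0, 0, 0.2]]]}}

```text
t: 25.85
tcp_pos: [568.5, 39.4, 248.2]
ee_rot: [0.002, 0.684, 0.729, -0.001]
wrist_force: [0.4, -0.2, -0.2]
width: 0.997
```

```bash
python3 plan.py 538 -72 190 1.493 5
```

```text
t 25.85 tcp [568.5  39.4 248.2] yaw 1.634 z [ 0.0021 -0.0047 -1.    ] F [ 0.39 -0.21 -0.16] w 0.997
1.13 end [538.1 -72.  190. ]
[[[-1.09,-0.38,0.59],[0.0,0.01,0.24]],[[-1.1,-0.34,0.58],[0.0,0.01,0.23]],[[-1.11,-0.31,0.58],[0.01,0.01,0.24]],[[-1.12,-0.28,0.59],[0.0,0.0,0.23]],[[-1.13,-0.25,0.58],[0.01,0.01,0.24]]]
```

```bash
python3 plan.py 540.1 -49.3 140 1.493 6
```

```text
t 25.85 tcp [568.5  39.4 248.2] yaw 1.634 z [ 0.0021 -0.0047 -1.    ] F [ 0.39 -0.21 -0.16] w 0.997
0.91 end [540.2 -49.2 140. ]
[[[-0.72,-0.28,0.9],[0.0,0.01,0.2]],[[-0.73,-0.27,0.9],[0.0,0.01,0.2]],[[-0.73,-0.25,0.9],[0.0,0.0,0.19]],[[-0.74,-0.23,0.91],[0.01,0.01,0.2]],[[-0.74,-0.22,0.9],[0.0,0.0,0.19]],[[-0.75,-0.19,0.91],[0.01,0.01,0.2]]]
```

Emit:
{"method": "carry_out", "body": {"series": [[[-0.8, -0.28, 0.4], [0, 0.01, 0.25]], [[-0.8, -0.27, 0.6], [0, 0.01, 0.22]], [[-0.8, -0.25, 0.8], [0, 0.01, 0.2]], [[-0.7, -0.2, 0.9], [0, 0, 0.2]], [[-0.6, -0.15, 0.9], [0, 0, 0.15]], [[-0.3, 0, 0.8], [0, 0, 0.1]], [[0, 0, 0.3], [0, 0, 0]], [[0, 0, 0], [0, 0, 0]]]}}

```text
t: 26.85
tcp_pos: [541.7, -47.6, 146.0]
ee_rot: [-0.001, 0.736, 0.677, -0.001]
wrist_force: [0.6, 0.7, -0.1]
width: 1.005
```

```bash
python3 plan.py 540.1 -49.3 104.3 1.493 4
```

```text
t 26.85 tcp [541.7 -47.6 146. ] yaw 1.4877 z [-2.3e-03 -1.0e-04 -1.0e+00] F [ 0.56  0.75 -0.06] w 1.005
0.53 end [540.1 -49.3 104.2]
[[[-0.02,-0.02,0.52],[-0.0,0.0,-0.01]],[[-0.02,-0.02,0.52],[-0.01,0.0,-0.01]],[[-0.02,-0.01,0.52],[-0.0,0.0,-0.01]],[[-0.03,-0.02,0.53],[-0.01,0.0,-0.01]]]
```

Emit:
{"method": "carry_out", "body": {"series": [[[-0.05, -0.05, 0.5], [0, 0, -0.02]], [[-0.04, -0.03, 0.7], [0, 0, -0.02]], [[0, 0, 0.6], [0, 0, 0]], [[0, 0, 0.2], [0, 0, 0]], [[0, 0, 0], [0, 0, 0]], [[0, 0, 0], [0, 0, 0]]]}}

```text
t: 27.6
tcp_pos: [540.4, -48.7, 103.9]
ee_rot: [-0.0, 0.734, 0.68, -0.0]
wrist_force: [-0.6, 0.0, 0.2]
width: 0.998
```

```bash
python3 plan.py 540.1 -49.3 104.3 1.493 1
```

```text
t 27.6 tcp [540.4 -48.7 103.9] yaw 1.4943 z [-9.e-04 -1.e-04 -1.e+00] F [-0.61  0.04  0.24] w 0.998
0.03 end [540.2 -49.3 104.3]
[[[-0.03,-0.01,-0.02],[-0.01,0.0,0.01]]]
```

Emit:
{"method": "carry_out", "body": {"series": [[[0, 0, 0], [0, 0, 0]], [[0, 0, 0], [0, 0, 0]], [[0, 0, 0], [0, 0, 0]], [[0, 0, 0], [0, 0, 0]], [[0, 0, 0], [0, 0, 0]], [[0, 0, 0], [0, 0, 0]]], "grip": 0, "force": 60}}

```text
t: 28.35
tcp_pos: [540.8, -48.8, 105.1]
ee_rot: [0.0, 0.734, 0.68, 0.0]
wrist_force: [-0.5, -0.3, 0.9]
width: 0.443
```

Emit:
{"method": "carry_out", "body": {"series": [[[0, 0, -0.6], [0, 0, -0.05]], [[0, 0, -1.0], [0, 0, -0.2]], [[0, 0.2, -1.0], [0, 0, -0.35]], [[0.2, 0.5, -0.8], [0, 0, -0.4]], [[0.4, 0.7, -0.3], [0, 0, -0.4]], [[0.5, 0.8, 0], [0, 0, -0.4]], [[0.5, 0.8, 0], [0, 0, -0.4]], [[0.5, 0.7, 0], [0, 0, -0.4]], [[0.2, 0.3, 0], [0, 0, -0.3]], [[0, 0, 0], [0, 0, 0]]]}}

```text
t: 29.6
tcp_pos: [616.9, 7.0, 187.7]
ee_rot: [0.002, 0.599, 0.801, 0.001]
wrist_force: [-0.1, -0.1, -1.3]
width: 0.44
```

```bash
python3 rel.py;  python3 plan.py 632 60 181.5 1.8603 4
```

```text
t 29.6 tcp [616.9   7.  187.7] yaw 1.8565 z [ 4.1e-03 -6.0e-04 -1.0e+00] F [-0.1  -0.08 -1.31] w 0.44
along -124.78 lat(+right) -29.99 z 187.73 | F along -0.04 lat -0.12 z -1.31
t 29.6 tcp [616.9   7.  187.7] yaw 1.8565 z [ 4.1e-03 -6.0e-04 -1.0e+00] F [-0.1  -0.08 -1.31] w 0.44
0.59 end [632.1  60.  181.5]
[[[0.58,0.37,0.08],[0.01,0.0,-0.01]],[[0.58,0.37,0.08],[0.01,0.0,-0.01]],[[0.58,0.37,0.08],[0.01,0.01,-0.01]],[[0.59,0.37,0.07],[0.0,0.0,-0.0]]]
```

Emit:
{"method": "carry_out", "body": {"series": [[[0.6, 0.37, 0.09], [0.02, 0.01, -0.02]], [[0.8, 0.4, 0.09], [0.02, 0, -0.02]], [[0.8, 0.4, 0.09], [0, 0, 0]], [[0.8, 0.25, 0.09], [0, 0, 0]], [[0.3, 0, 0], [0, 0, 0]], [[0, 0, 0], [0, 0, 0]], [[0, 0, 0], [0, 0, 0]]]}}

```text
t: 30.48
tcp_pos: [624.6, 83.6, 179.8]
ee_rot: [-0.001, 0.597, 0.802, -0.001]
wrist_force: [0.1, 1.6, -1.0]
width: 0.442
```

```bash
python3 - <<'E'
from rod import *; from rel import rel; from bench import get_image
st=rel(); im=get_image("wrist"); pickle.dump((st,im),open("w5.pkl","wb"))
b=im["frame"][:,:,::-1].copy(); cv2.imwrite("pics/w5.png",cv2.resize(b,(768,576),interpolation=cv2.INTER_CUBIC))
E
```

```text
t 30.48 tcp [624.6  83.6 179.8] yaw 1.8611 z [-0.0025 -0.001  -1.    ] F [ 0.07  1.61 -1.04] w 0.442
along -53.54 lat(+right) -0.68 z 179.79 | F along 1.52 lat 0.52 z -1.04
```

View pics/w5.png

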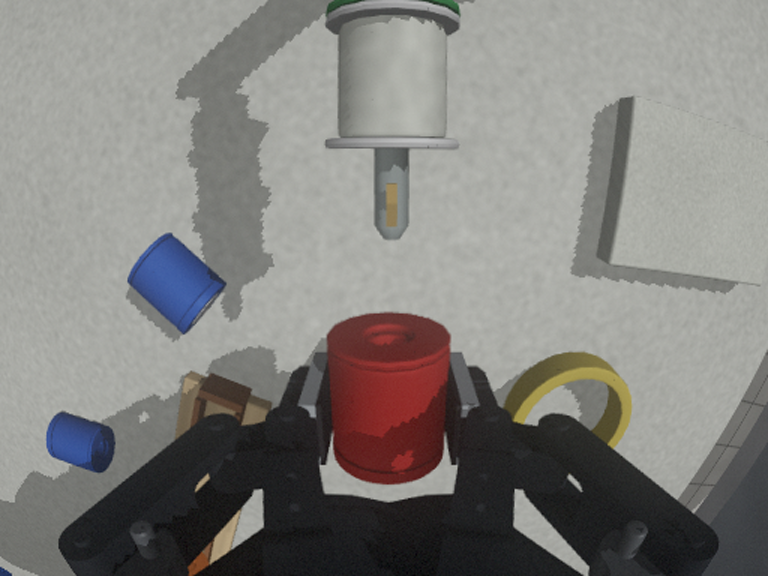

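Wrist view: the green and white spools hang together on the rod. The rod end is at (391,240) and the shoe at (392,205). The cap is held with its mouth towards the rod, front face spanning (327–451, row 342) and hole at (389,338).

```bash
python3 - <<'E'
from rod import *; from rel import *
st,im=pickle.load(open("w5.pkl","rb")); k=2/3
m,v=rodline(st,im,range(108,148,5),261)
tip=wonz(im,st,(391.5*k,240*k),120); print("tip rel",[(tip-TIP)@V,(tip-TIP)@N],"line lat",(m-TIP)@N)
r=mask(im["frame"][:,:,::-1].copy(),"red"); 
for row in range(222,246,3):
    x=np.flatnonzero(r[row,200:320])+200; print(row,x.min(),x.max()+1,end="; ")
print()
for zz in(119.2,119.7,120.2):
    a,b=wonz(im,st,(327*k,342*k),zz),wonz(im,st,(451*k,342*k),zz); c=(a+b)/2
    print(zz,np.linalg.norm(a-b).round(2),"tool",(Q(st["ee_rot"]).T@(c-st["tcp_pos"])).round(2),"rel",((c-TIP)@V).round(2),((c-TIP)@N).round(2))
h=wonz(im,st,(389*k,338*k),119.7); print("hole",(Q(st["ee_rot"]).T@(h-st["tcp_pos"])).round(2))
E
python3 plan.py 625.3 83.8 180.1 1.8603 1
```

```text
108 [249.  272.1] w 10.05 [603.3 156.7 120. ]
113 [249.  272.3] w 10.16 [604.  154.6 120. ]
118 [249.  272.3] w 10.19 [604.6 152.5 120. ]
123 [249.  272.4] w 10.27 [605.3 150.4 120. ]
128 [248.9 272.4] w 10.31 [605.9 148.2 120. ]
133 [249.2 272.2] w 10.18 [606.6 146.1 120. ]
138 [249.1 272.1] w 10.15 [607.2 144.  120. ]
143 [249.1 272.2] w 10.24 [607.8 141.8 120. ]
heading 0.2925
tip rel [np.float64(-0.6955790105665258), np.float64(0.006873202708391447)] line lat -0.18651963930715107
t 30.52 tcp [624.6  83.5 179.8] yaw 1.8609 z [-0.0026 -0.001  -1.    ] F [-0.37  0.06 -1.43] w 0.441
0.04 end [625.3  83.9 180.2]
[[[0.01,0.04,-0.02],[-0.02,0.0,0.01]]]Traceback (most recent call last):
  File "<stdin>", line 7, in <module>
    return umr_minimum(a, axis, None, out, keepdims, initial, where)
ValueError: zero-size array to reduction operation minimum which has no identity
```

```bash
python3 - <<'E'
from rod import *; from rel import *
st,im=pickle.load(open("w5.pkl","rb")); k=2/3
f=im["frame"].astype(int); r=(f[...,0]>2.0*f[...,1])&(f[...,0]>2.0*f[...,2])&(f[...,0]>30)
for row in range(222,244,4):
    x=np.flatnonzero(r[row,200:320])+200; print(row,x.min() if len(x) else 0,x.max()+1 if len(x) else 0,end="; ")
print()
for zz in(119.2,119.7,120.2):
    a,b=wonz(im,st,(327*k,342*k),zz),wonz(im,st,(451*k,342*k),zz); c=(a+b)/2
    print(zz,np.linalg.norm(a-b).round(2),"tool",(Q(st["ee_rot"]).T@(c-st["tcp_pos"])).round(2),"rel",((c-TIP)@V).round(2),((c-TIP)@N).round(2))
h=wonz(im,st,(389*k,338*k),119.7); print("hole",(Q(st["ee_rot"]).T@(h-st["tcp_pos"])).round(2))
E
```

```text
222 238 282; 226 228 290; 230 226 299; 234 223 299; 238 223 299; 242 224 300; 
119.2 40.59 tool [18.88  0.16 60.59] rel -34.68 -0.69
119.7 40.44 tool [19.11  0.16 60.09] rel -34.44 -0.69
120.2 40.28 tool [19.34  0.16 59.59] rel -34.21 -0.69
hole [20.67  0.16 60.09]
```

Emit:
{"method": "carry_out", "body": {"series": [[[0.2, 0.025, -0.02], [-0.02, 0, 0.01]], [[0.4, 0, 0], [0, 0, 0]], [[0.3, 0, 0], [0, 0, 0]], [[0.1, 0, 0], [0, 0, 0]], [[0, 0, 0], [0, 0, 0]]]}}

```text
t: 31.15
tcp_pos: [619.1, 103.3, 180.5]
ee_rot: [0.0, 0.599, 0.801, 0.0]
wrist_force: [0.2, -0.2, -0.9]
width: 0.439
```

```bash
python3 rel.py
```

```text
t 31.15 tcp [619.1 103.3 180.5] yaw 1.8583 z [ 3.e-04 -2.e-04 -1.e+00] F [ 0.21 -0.2  -0.89] w 0.439
along -33.06 lat(+right) -0.36 z 180.52 | F along -0.26 lat 0.14 z -0.89
```

Emit:
{"method": "carry_out", "body": {"series": [[[0.12, 0.005, 0.02], [0, 0, -0.015]], [[0.12, 0, 0], [0, 0, 0]], [[0.12, 0, 0], [0, 0, 0]], [[0.05, 0, 0], [0, 0, 0]], [[0, 0, 0], [0, 0, 0]]]}}

```text
t: 31.78
tcp_pos: [616.8, 111.6, 180.0]
ee_rot: [0.0, 0.598, 0.802, -0.0]
wrist_force: [0.7, -1.1, -0.8]
width: 0.444
```

```bash
python3 rel.py
```

```text
t 31.77 tcp [616.8 111.6 180. ] yaw 1.86 z [ 2.e-04 -3.e-04 -1.e+00] F [ 0.74 -1.09 -0.77] w 0.444
along -24.47 lat(+right) -0.24 z 180.01 | F along -1.26 lat 0.4 z -0.77
```

Emit:
{"method": "carry_out", "body": {"series": [[[0.1, 0, 0], [0, 0, 0]], [[0.1, 0, 0], [0, 0, 0]], [[0.08, 0, 0], [0, 0, 0]]]}}

```text
t: 32.15
tcp_pos: [615.1, 117.1, 180.0]
ee_rot: [0.0, 0.598, 0.802, -0.0]
wrist_force: [-0.1, 0.4, -0.9]
width: 0.437
```

Emit:
{"method": "carry_out", "body": {"series": [[[0.08, 0, 0], [0, 0, 0]], [[0.08, 0, 0], [0, 0, 0]]]}}

```text
t: 32.4
tcp_pos: [614.1, 120.4, 180.0]
ee_rot: [0.0, 0.598, 0.802, -0.0]
wrist_force: [-0.6, -0.9, -2.3]
width: 0.439
```

```bash
python3 rel.py
```

```text
t 32.4 tcp [614.1 120.4 180. ] yaw 1.8598 z [ 3.e-04 -3.e-04 -1.e+00] F [-0.64 -0.93 -2.31] w 0.439
along -15.24 lat(+right) -0.24 z 180.0 | F along -0.71 lat -0.87 z -2.31
```

Emit:
{"method": "carry_out", "body": {"series": [[[0.07, 0, 0], [0, 0, 0]], [[0.07, 0, 0], [0, 0, 0]]]}}

```text
t: 32.65
tcp_pos: [613.3, 123.3, 180.0]
ee_rot: [0.0, 0.598, 0.802, -0.0]
wrist_force: [-0.5, 0.8, -1.5]
width: 0.444
```

Emit:
{"method": "carry_out", "body": {"series": [[[0.08, 0, 0], [0, 0, 0]], [[0.08, 0, 0], [0, 0, 0]]]}}

```text
t: 32.9
tcp_pos: [612.4, 126.4, 180.1]
ee_rot: [0.0, 0.598, 0.802, -0.0]
wrist_force: [0.2, -2.5, 0.7]
width: 0.439
```

```bash
python3 rel.py
```

```text
t 32.9 tcp [612.4 126.4 180.1] yaw 1.8597 z [ 6.e-04 -6.e-04 -1.e+00] F [ 0.16 -2.48  0.74] w 0.439
along -8.98 lat(+right) -0.16 z 180.15 | F along -2.42 lat -0.56 z 0.74
```

Emit:
{"method": "carry_out", "body": {"series": [[[0.09, 0, 0], [0, 0, 0]], [[0.09, 0, 0], [0, 0, 0]], [[0.09, 0, 0], [0, 0, 0]]]}}

```text
t: 33.28
tcp_pos: [611.1, 131.4, 180.6]
ee_rot: [0.001, 0.598, 0.801, -0.0]
wrist_force: [-0.1, -2.8, -0.0]
width: 0.441
```

```bash
python3 rel.py
```

```text
t 33.27 tcp [611.1 131.4 180.6] yaw 1.8591 z [ 0.0016 -0.0016 -1.    ] F [-0.15 -2.79 -0.  ] w 0.441
along -3.86 lat(+right) -0.03 z 180.58 | F along -2.63 lat -0.94 z -0.0
```

Emit:
{"method": "carry_out", "body": {"series": [[[0.09, 0, 0], [0, 0.01, 0]], [[0.09, 0, 0], [0, 0.01, 0]], [[0.06, 0, 0], [0, 0.01, 0]]]}}

```text
t: 33.65
tcp_pos: [609.6, 136.2, 180.5]
ee_rot: [-0.0, 0.598, 0.801, 0.001]
wrist_force: [-0.2, -2.1, 0.7]
width: 0.444
```

```bash
python3 rel.py
```

```text
t 33.65 tcp [609.6 136.2 180.5] yaw 1.8591 z [ 5.0e-04  1.7e-03 -1.0e+00] F [-0.23 -2.13  0.7 ] w 0.444
along 1.21 lat(+right) -0.07 z 180.53 | F along -1.97 lat -0.83 z 0.7
```

Emit:
{"method": "carry_out", "body": {"series": [[[0.06, 0, 0], [0, 0, 0]], [[0.06, 0, 0], [0, 0, 0]], [[0.05, 0, 0], [0, 0, 0]]]}}

```text
t: 34.02
tcp_pos: [608.6, 139.6, 180.5]
ee_rot: [-0.0, 0.598, 0.801, 0.001]
wrist_force: [1.2, -3.0, 1.7]
width: 0.44
```

```bash
python3 rel.py
```

```text
t 34.02 tcp [608.6 139.6 180.5] yaw 1.8589 z [ 5.0e-04  1.5e-03 -1.0e+00] F [ 1.22 -3.04  1.74] w 0.44
along 4.7 lat(+right) -0.05 z 180.52 | F along -3.26 lat 0.3 z 1.74
```

Emit:
{"method": "carry_out", "body": {"series": [[[0.05, 0, 0], [0, 0, 0]], [[0.05, 0, 0], [0, 0, 0]]]}}

```text
t: 34.28
tcp_pos: [608.0, 141.5, 180.5]
ee_rot: [-0.0, 0.598, 0.801, 0.001]
wrist_force: [0.6, -2.6, 0.9]
width: 0.439
```

Emit:
{"method": "carry_out", "body": {"series": [[[0.05, 0, 0], [0, 0, 0]], [[0.05, 0, 0], [0, 0, 0]]]}}

```text
t: 34.52
tcp_pos: [607.5, 143.4, 180.5]
ee_rot: [0.0, 0.598, 0.801, 0.001]
wrist_force: [0.9, -4.4, 1.7]
width: 0.443
```

```bash
python3 rel.py
```

```text
t 34.52 tcp [607.5 143.4 180.5] yaw 1.8587 z [ 7.e-04  9.e-04 -1.e+00] F [ 0.85 -4.4   1.7 ] w 0.443
along 8.69 lat(+right) -0.05 z 180.53 | F along -4.46 lat -0.44 z 1.7
```

Emit:
{"method": "carry_out", "body": {"series": [[[0.06, 0, 0], [0, 0, 0]], [[0.06, 0, 0], [0, 0, 0]]]}}

```text
t: 34.78
tcp_pos: [607.1, 144.5, 180.6]
ee_rot: [0.001, 0.599, 0.801, -0.0]
wrist_force: [2.4, -9.5, 1.4]
width: 0.441
```

```bash
python3 rel.py
```

```text
t 34.77 tcp [607.1 144.5 180.6] yaw 1.8578 z [ 0.0016 -0.0023 -1.    ] F [ 2.41 -9.48  1.38] w 0.441
along 9.82 lat(+right) -0.07 z 180.57 | F along -9.78 lat -0.4 z 1.38
```

Emit:
{"method": "carry_out", "body": {"series": [[[0.085, 0, 0], [0, 0.02, -0.01]], [[0.09, 0, 0], [0, 0.02, -0.01]], [[0.09, 0, 0], [0, 0.02, -0.01]]]}}

```text
t: 35.15
tcp_pos: [606.9, 145.2, 180.6]
ee_rot: [0.002, 0.599, 0.801, -0.001]
wrist_force: [3.2, -12.5, 0.8]
width: 0.441
```

```bash
python3 rel.py
```

```text
t 35.15 tcp [606.9 145.2 180.6] yaw 1.8577 z [ 0.0023 -0.0049 -1.    ] F [  3.22 -12.47   0.75] w 0.441
along 10.61 lat(+right) -0.09 z 180.57 | F along -12.87 lat -0.48 z 0.75
```

Emit:
{"method": "carry_out", "body": {"series": [[[0.085, 0, 0], [0, 0.02, -0.01]], [[0.085, 0, 0], [0, 0.02, -0.01]], [[0.085, 0, 0], [0, 0.02, -0.01]], [[0.085, 0, 0], [0, 0.02, 0]]]}}

```text
t: 35.65
tcp_pos: [606.8, 145.5, 180.6]
ee_rot: [0.004, 0.6, 0.8, -0.002]
wrist_force: [2.5, -12.5, 0.6]
width: 0.44
```

Emit:
{"method": "carry_out", "body": {"series": [[[0, 0, 0], [0, 0, 0]], [[0, 0, 0], [0, 0, 0]], [[0, 0, 0], [0, 0, 0]], [[0, 0, 0], [0, 0, 0]], [[0, 0, 0], [0, 0, 0]]], "grip": 1}}

```text
t: 36.28
tcp_pos: [606.4, 146.9, 180.3]
ee_rot: [0.003, 0.599, 0.801, -0.002]
wrist_force: [0.5, 0.9, 0.1]
width: 0.996
```

Emit:
{"method": "carry_out", "body": {"series": [[[0, 0, -0.6], [0, 0, 0]], [[0, 0, -1.0], [0, 0, 0]], [[0, 0, -1.0], [0, 0, 0]], [[-0.6, 0, -0.6], [0, 0, 0]], [[-0.8, 0, -0.2], [0, 0, 0]], [[-0.5, 0, 0], [0, 0, 0]], [[0, 0, 0], [0, 0, 0]], [[0, 0, 0], [0, 0, 0]]]}}

```text
t: 37.28
tcp_pos: [617.5, 107.3, 252.0]
ee_rot: [0.002, 0.599, 0.8, -0.002]
wrist_force: [0.5, -0.4, -0.2]
width: 1.003
```

```bash
python3 - <<'E'
from rod import *; from rel import rel; from bench import get_image
st=rel(); im=get_image("wrist"); pickle.dump((st,im),open("w6.pkl","wb"))
b=im["frame"][:,:,::-1].copy(); s=get_image("scene")["frame"][120:210,300:440,::-1]
B=cv2.resize(b,(768,576),interpolation=cv2.INTER_CUBIC); B[386:576,0:296]=cv2.resize(s,(296,190),interpolation=cv2.INTER_CUBIC); cv2.imwrite("pics/w6.png",B)
E
```

```text
t 37.27 tcp [617.5 107.3 252. ] yaw 1.8559 z [ 0.0016 -0.006  -1.    ] F [ 0.47 -0.43 -0.19] w 1.003
along -28.75 lat(+right) -0.71 z 251.96 | F along -0.54 lat 0.33 z -0.19
```

View pics/w6.png

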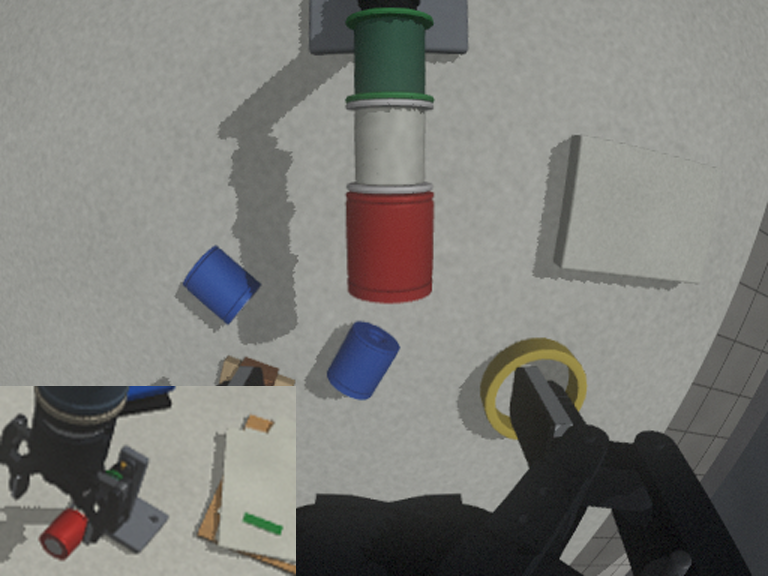

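The final view shows black collar, green, white and red in one closed row. Joints are at rows 12, 100 and 190 with no visible gap, and the gripper is clear. I'm handing in.

```bash
python3 -c "
from bench import manip; print(manip.close_job())"
```

```text
the job is handed in; nothing more can be done
None
```

The rack is loaded in the order asked: green spool against the collar, white against green, then the red cap mouth first on the rod end. I handed the job in at about 37 s of the 67 s allowed. The close-out gave no verdict.

- **Pushes:** I read the wrist force between moves, and it stayed under 13 N.

| Part | Steady push along the rod |
|---|---|
| Green spool | about 8–11 N |
| White spool | about 9–10 N |
| Cap | about 13 N, of which about 3 N was the shoe rubbing, so about 10 N on the row |

- **Collar:** contact put its face about 35 mm from the rack origin, within the range given.
- **Last look:** the wrist picture showed collar, green, white and cap in one row with no visible gap. The gripper was open and clear of everything, and the wrist force was near zero.
- **Orange spool:** I never gripped it. It was hidden in the last picture; I last saw it in the trough in the picture taken with the cap in hand.
- **Not checked:** I did not nudge the finished row to test for play, so tightness rests on the push forces and the picture.
- **Disagreement:** the rod tip triangulated from the two fixed cameras had a ray gap of about 5 mm. I used the wrist camera instead, where three views agreed on the tip to within about 1 mm.

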